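Lock the bench polisher's spindle with its pin

ROBOT

A 6-joint arm with a two-finger parallel gripper is mounted at the origin on the work surface. World frame = base frame: x ahead of the robot, y to its left, z up, the work surface at z = 0. Lengths are in mm, angles in rad, forces in N, time in s.
With the tool pointing down it reaches from about 350 to 875 mm from the base axis. Payload 4.2 kg.
Tool frame: the origin (TCP) lies midway between the tips of the shut fingers; the grasp point (between the pads) lies 19 mm behind it; z points along the fingers, y is the direction in which the jaws open and shut (so a half turn about z gives the same grasp; the last joint's range is limited). The gripper opens to 85 mm and grips with 20 to 120 N. Pads are 22 mm wide; open, the fingers measure 114 mm over their backs; the gripper's body (76 mm by 85 mm) begins 54 mm behind the grasp point. The pads swing forward as they close: fully open they stand 13 mm farther back than shut.
Start: joints at [1.51, 0.385, 0.008, 0, -1.194, -0.259], TCP at [196.453, 593.3, 231.312] pointing down, gripper open.
Joint ranges: [-3.14, 3.14], [-1.21, 2.06], [-1.07, 1.41], [-3.16, 2.05], [-2.99, -0.16], [-3.1, 3.1]. Speed limits (rad/s): [2.79, 2.79, 3.14, 3.14, 3.14, 3.14].

INTERFACE

Orientations are given as a unit quaternion [x, y, z, w].
In Python, from bench import arm, eyes, nets gives the robot as it stands.
- The arm moves only by the tool jog_arm, never from a script. Its argument "rows" is a list of rows, each a list of 3 entries, a list of its own where there are three numbers: the shift along the tool's x, y, z in cm, then the turn, a rotation vector about the tool's x, y, z in degrees, then the finger opening in cm, from 0 to 8.54. In form: [[[x, y, z], [ax, ay, az], jaw], ...]. A call has 1 to 10 rows; each row shifts and turns the commanded pose from where the row before left it, along the tool's axes as they then stand; what a row does not reach is not made up. A row lasts 1/8 s, in which the tool goes at most 62.5 mm and 10.7 degrees, less where a joint would pass 70% of its speed; a pose out of reach is approached as far as the arm can. A call with a gripper value outside its range is refused whole. The fingers move at their own pace and stop on an object; the grip force is fixed at half the most. Time passes only in rows, so rows that do not move let the fingers close. It gives the time, the measured TCP pose, the force and the opening at its end, in the units of the state.
- arm.read_state(): the state, without advancing time (a new reading comes with each control period).
- eyes.get_image(name): name is "scene" or "top"; returns the picture (480x640x3 uint8, red, green, blue); there is no depth.
- eyes.camera_model(name): a dict with "K" (3x3 intrinsics, pixels), "rvec" (rotation vector, rad) and "tvec" (3), from world to camera coordinates, as OpenCV has them. Camera axes: x right, y down, z forward; pixel columns grow to the right and rows downward; lengths in mm; the calibration is good to about 2 mm. A picture is of the moment at which its call begins. camera_model takes no time and is no camera call.
- arm.job_done(): hands the job in, once; it reports no verdict.
Trained networks look in the newest picture that a camera, given by its name, has taken for a name from the list of things; names that differ only in an ending like _2 or _b are one class to them, and where a whole thing is asked for, a point or a joint stands for the part that bears it (a point fixed in the world has none). Each returns a list of dicts, best first, with "conf" (0 to 1); they miss things now and then, are a little off and sometimes report something else, mostly with a low value. They report only what shows in the picture. A call takes as long as a camera call. They do not tell look-alikes from the thing itself.
- nets.boxes_of(camera, name): "position" ([column, row] as shares, 0 to 1, of the picture: columns of its width, rows of its height, amid what is visible of it).
The state is a dict: "clock": time; "joints": joint angles; "joint_vel": joint speeds; "joint_efforts": joint torques, N m; "position": TCP position; "ee_rot": TCP orientation; "contact_force": force on the tool from outside, world axes, zero at the start; "wrist_torque": the same for the moment, N m; "gripper_width": finger opening in mm.
Only numpy, scipy, OpenCV 4.12 (cv2) and the standard library are available. Lean on these libraries where they do the work, as an engineer would, in place of code of your own. Each camera call takes 0.05 s, during which the arm holds its last target.

TASK

Lock the polisher's spindle ready for a wheel change: stand the red-headed lock pin in the brass bush on top of the bearing, turn the scouring wheel by hand until the pin finds the spindle's hidden cross-hole and drops in, then push the pin fully home so its collar sits flat on the bush. Let go of everything, and leave the other things on the bench where they are.

Things in the scene. Friction and masses are not known exactly. Their poses are not given: they have to be found in the camera images.
- lock_pin: Steel lock pin, 152 mm long, 0.11-0.17 kg, upright in one of the tool block's three holes. Origin: centre of its nose (lower end); z up the pin. Nose tapers from 12 to 5 mm over 12 mm; shank diameter 12 to z=84; cone to diameter 20 at z=93, straight to z=105; flat collar, diameter 34, z=105-110; red cylindrical head, diameter 26, z=110-152 (mm). Grip the head from above.
- pin_collar (a point): Centre of the underside of the lock pin's collar, on the pin's axis 105 mm above its nose and 47 mm below the top of its head; z up the pin.
- bush_mouth (a point): Centre of the top rim of the brass bush (outside diameter 40 mm) on the bearing of the fixed green bench polisher. z up, y along the level spindle towards the scouring wheel, x level. Bore 23 mm wide for 24 mm down, with two small spring balls (+x and -x) 6 mm below the rim, then 14 mm wide to 54 mm down. Home, the pin's collar lies on this rim, its head's top 47 mm above.
- cross_hole (a point): Point on the spindle's axis straight below the bush, 77 mm under its rim (fixed to the machine, same axes; does not turn). Here the hidden spindle is 40 mm thick, with one unmarked 15 mm cross-hole right through: it lines up twice a turn, never at the start. Until then the pin's nose rests on the spindle, 57 mm below the rim, collar about 48 mm above the rim.
- catch (a point): On the bush's axis, 6 mm below the rim, between the two spring balls. When the cross-hole comes under the pin, the pin drops by its weight and holds the spindle; its cone stops on the balls, collar about 11 mm above the rim. 8-18 N downwards on the head pushes it home; if it sticks, push again. If only the nose is in, ease the wheel a little or push: the taper draws the spindle round.
- wheel_centre (a point): Centre of the scouring wheel, on the spindle's axis, 122 mm from the bush: brown abrasive wheel, diameter 150, 45 mm wide, flat sides (clamp plates to radius 28 mm). Turns endlessly either way against 0.15 N m of drag, stays where left. Frame fixed to the machine: y along the spindle, away from the bearing; z up.
- wheel_top (a point): Highest point of the wheel's rim, mid-width (fixed to the machine, same axes). Pinch the wheel here from above across its flat sides, fingers closing along y, carry it slowly along its arc up to about 50 degrees either side of the top (the tool may stay upright), let go and take it again. A dust pan round the wheel's foot reaches 55 mm above the bench.
- tool_block: Fixed dark wooden block, 75 x 200 x 70 mm (x, y, z); origin at the centre of its underside. Three 14 mm holes, 55 mm deep, at y = -60, 0, +60 mm hold the lock pin and two punches, in any order; close the fingers along the block's x to stay clear of the neighbours. Standing in it, the pin's nose is 15 mm and its head's top 167 mm above the bench.
- punch1: Dark steel drive punch with a brass ring, 115 mm long, 18 mm thick, standing in another hole of the block; origin at its lower end. Leave it there.
- punch2: Bright steel drive punch with a blue ring, 115 mm long, 18 mm thick, standing in another hole of the block; origin at its lower end. Leave it there.
- cement_jar: Amber jar of cement, 72 mm across, 181 mm high with the brush handle that sticks up from its lid; origin at the centre of its underside. Leave alone.
- last: Plastic shoe last, 270 mm long, 105 mm high, lying sole down; origin under its middle. Leave alone.
- hammer: Cobbler's hammer, 260 mm long, lying on the bench; origin at its middle. Leave alone.
- spanner: Steel spanner, 200 mm long, lying on the bench; origin at its middle. Leave alone.
- heel_stack: Stack of four rubber heels, 70 x 70 x 28 mm; origin at the centre of its underside. Leave alone.
Not all that is in view belongs to the job. What is shaped like the lock_pin but blue or brown is not meant.

How it is judged (in metres and radians):
On the way, in this order (a step that is already met when the one before it is completed fails the run):
1. the lock pin stands in the bush, its nose at least 30 mm below the rim (z of lock_pin in the frame of bush_mouth below -0.03 m and horizontal distance between lock_pin and bush_mouth below 0.006 m), for 0.2 s.
2. the pin has dropped into the spindle's cross-hole, its nose at least 75 mm below the rim (z of lock_pin in the frame of bush_mouth below -0.075 m and horizontal distance between lock_pin and bush_mouth below 0.006 m), for 0.1 s.
At the end, for the whole second after the job is handed in: The lock pin stands through the spindle's cross-hole with its collar on the bush's rim (within 3 mm), centred within 4 mm, upright within 0.08 rad, at rest and let go (z of pin_collar in the frame of bush_mouth below 0.003 m and horizontal distance between pin_collar and bush_mouth below 0.004 m and angle between lock_pin's own z axis and vertical below 0.08 rad and linear speed of lock_pin below 0.02 m/s); the robot touches nothing.
It fails at once if a punch, the jar, the last, a tool or the stack of heels was moved more than 40 mm (distance of any of punch1, punch2, cement_jar, last, hammer, spanner, heel_stack from where it was at the start of the episode above 0.04 m).
It fails at once if the cement jar was tipped over (angle between cement_jar's own z axis and vertical above 0.5 rad).
It also fails if it takes over 72 s, if anything falls off the work surface, if the arm or the gripper's body presses on something with over 40 N, if the wrist force passes 120 N, or if a joint passes its speed limit or range.

## Working session

There is one attempt and no reset: what is moved stays moved. The work goes in short steps, Python scripts to look and compute and a tool call to move; the robot and the scene stay as the last step left them, time stands still between calls to the robot, and variables do not carry over. Pictures are saved under pics/ and viewed, and the job is handed in when it is done.

Besides the shell and the picture viewer there is one more tool, called after "Emit:" by a JSON object that holds its "fn" and its "kwargs". jog_arm: Moves the arm, as the interface text tells. Its arguments: {"type":"object","properties":{"rows":{"type":"array","items":{"type":"array"}}},"required":["rows"]}

```bash
mkdir -p pics; ls; python3 - <<'E'
from bench import arm, eyes, nets
import cv2
s=arm.read_state()
for k,v in s.items(): print(k,v)
for c in ("scene","top"):
    im=eyes.get_image(c); cv2.imwrite(f"pics/{c}0.png",im[:,:,::-1])
    m=eyes.camera_model(c); print(c,m)
    for n in ("lock_pin","bush_mouth","wheel_centre","wheel_top","tool_block","punch1","punch2","cement_jar"):
        try: print(n,[( round(d["conf"],2),[round(d["position"][0]*640,1),round(d["position"][1]*480,1)]) for d in nets.boxes_of(c,n)])
        except Exception as e: print(n,e)
E
```

```text
pics
clock 0.0
joints [ 1.50960098e+00  3.85548913e-01  6.60608474e-03 -5.08818925e-04
 -1.19397796e+00 -2.58612143e-01]
joint_vel [-0.00088794  0.00075453  0.0005378   0.0011106  -0.00064706 -0.0005128 ]
joint_efforts [-1.08749988e-03 -3.92288303e+01  1.88398898e+01  4.18604761e+00
 -4.69316772e-03 -5.01479050e-06]
position [196.27804264 592.75986275 230.2170053 ]
ee_rot [ 9.87227080e-01 -1.59315751e-01 -1.30628535e-04  1.08036352e-03]
contact_force [-0.10567779  0.41975345  0.18026312]
wrist_torque [ 0.01243525 -0.00433343  0.013962  ]
gripper_width 85.76841481723807
scene {'K': array([[511.97509328,   0.        , 317.79600824],
       [  0.        , 511.97509328, 236.62361957],
       [  0.        ,   0.        ,   1.        ]]), 'rvec': array([ 0.61313346,  2.6237558 , -1.15682201]), 'tvec': array([ 425.21559921, -160.80641023, 1488.48716008])}
lock_pin [(0.97, [414.8, 234.1]), (0.9, [323.5, 275.0]), (0.78, [378.9, 207.2]), (0.73, [183.9, 212.6]), (0.62, [371.2, 236.7]), (0.31, [376.2, 263.4])]
bush_mouth [(0.68, [277.8, 207.8])]
wheel_centre [(0.85, [284.3, 211.4])]
wheel_top [(
[... 329 characters left out ...]
1812138 ],
       [  0.        , 511.52147658, 245.07756   ],
       [  0.        ,   0.        ,   1.        ]]), 'rvec': array([ 2.13975261, -2.10841332,  0.19892334]), 'tvec': array([ 145.7916237 ,  580.1495737 , 1263.53622801])}
lock_pin [(0.73, [329.8, 324.8]), (0.54, [294.0, 291.5]), (0.52, [279.3, 234.3]), (0.43, [287.0, 336.4])]
bush_mouth [(0.86, [418.6, 260.1]), (0.54, [338.8, 175.1])]
wheel_centre [(0.76, [416.9, 259.1]), (0.37, [443.3, 188.2])]
wheel_top [(0.72, [420.1, 258.3]), (0.4, [291.7, 286.8])]
tool_block [(0.75, [267.5, 287.9])]
punch1 [(0.6, [245.4, 275.2]), (0.58, [268.8, 283.3])]
punch2 [(0.6, [245.4, 275.2]), (0.58, [268.8, 283.3])]
cement_jar [(0.95, [259.9, 197.2])]
```

View pics/scene0.png

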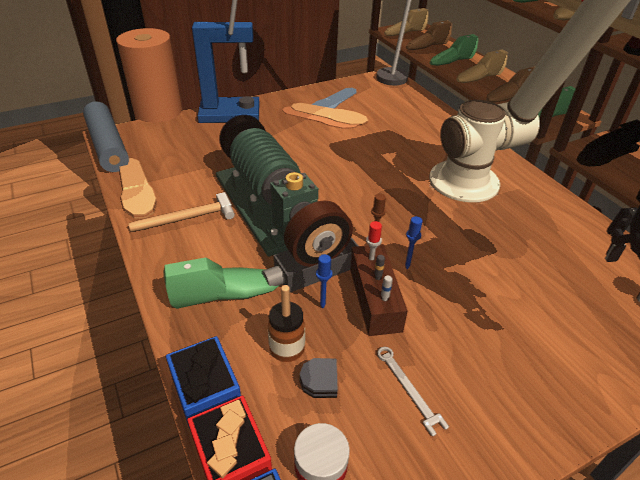

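View pics/top0.png

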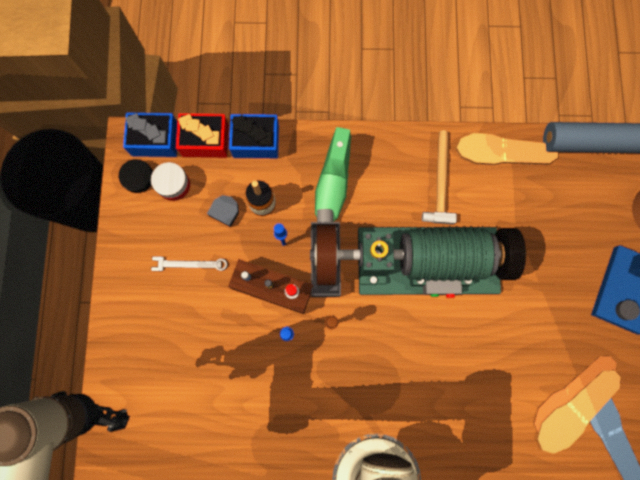

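The scene view shows the red-headed pin at about (375,233), or (291,291) in the top view. The look-alikes in the scene view are blue at (325,265), blue at (415,228) and brown at (379,207). I'll check the choice in a close crop.

```bash
python3 - <<'E'
import cv2,numpy as np
s=cv2.imread("pics/scene0.png");t=cv2.imread("pics/top0.png")
a=cv2.resize(s[180:340,230:430],None,fx=4,fy=4,interpolation=cv2.INTER_CUBIC)[:600,:800]
b=cv2.resize(t[210:350,220:420],None,fx=4,fy=4,interpolation=cv2.INTER_CUBIC)
cv2.imwrite("pics/cs0.png",a);cv2.imwrite("pics/ct0.png",b)
for n,im in(("scene",s),("top",t)):
    r=im[:,:,2].astype(int);g=im[:,:,1].astype(int);bl=im[:,:,0].astype(int)
    m=((r>130)&(g<60)&(bl<60)).astype(np.uint8)
    k,l,st,c=cv2.connectedComponentsWithStats(m)
    for i in range(1,k):
        if st[i,4]>15: print(n,st[i],c[i])
E
```

```text
scene [370 221  12  22 174] [375.74137931 230.92528736]
scene [ 188  395   84   85 1244] [233.70176849 447.72909968]
scene [338 471   8   9  21] [341.61904762 476.23809524]
top [178 113   9   4  23] [181.2173913  114.17391304]
top [176 113  50  45 624] [201.63942308 139.21794872]
top [285 283  12  12  97] [290.60824742 288.72164948]
top [446 294   9   3  21] [450.04761905 295.0952381 ]
```

View pics/cs0.png

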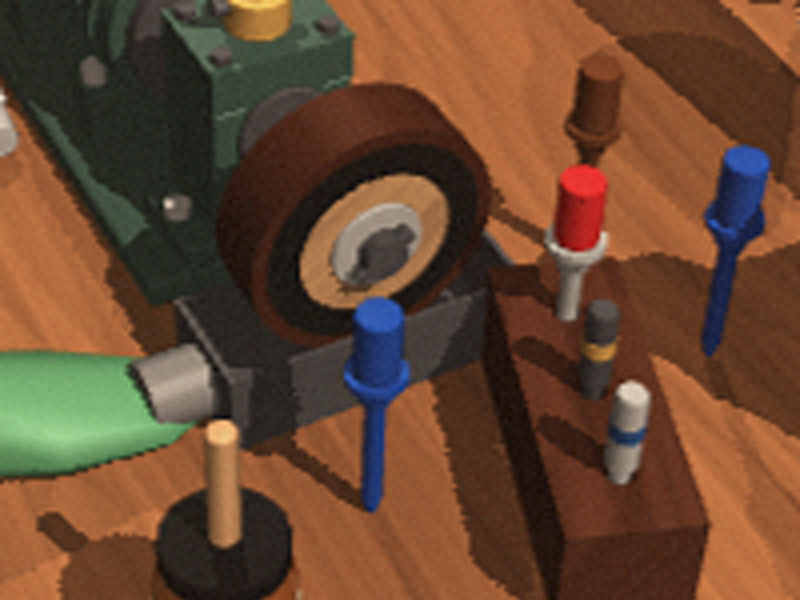

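View pics/ct0.png

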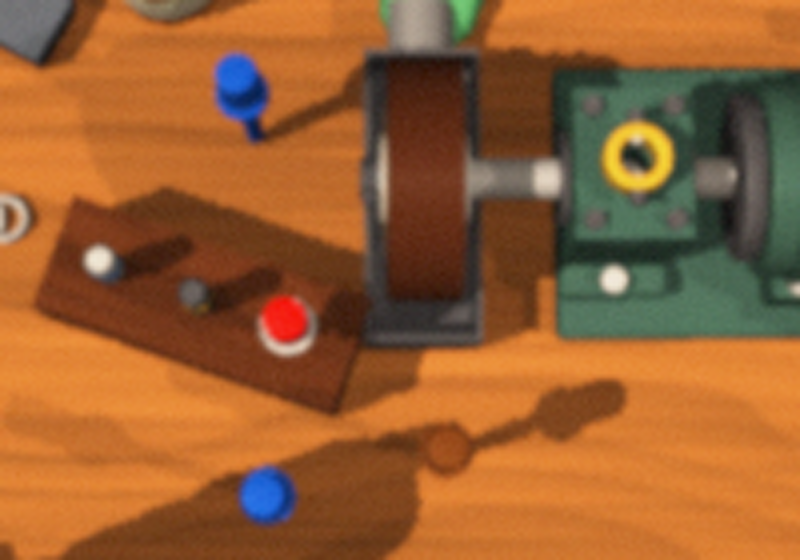

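The crops confirm it: the red head with a steel collar stands in the block hole nearest the wheel. The blue and brown look-alikes all stand outside the block. Next I'll measure.

```bash
cat > h.py <<'E'
import numpy as np, cv2
from bench import arm, eyes, nets
from scipy.optimize import least_squares
M={c:eyes.camera_model(c) for c in("scene","top")}
def proj(c,P):
    m=M[c];return cv2.projectPoints(np.asarray(P,float).reshape(-1,1,3),m["rvec"],m["tvec"],m["K"],None)[0].reshape(-1,2)
def tri(ps,pt):
    Ps=[]
    for c in("scene","top"):
        m=M[c];Ps.append(m["K"]@np.c_[cv2.Rodrigues(m["rvec"])[0],m["tvec"]])
    X=cv2.triangulatePoints(Ps[0],Ps[1],np.array(ps,float).reshape(2,1),np.array(pt,float).reshape(2,1))
    X=(X[:3]/X[3]).ravel()
    return X,[np.round(proj("scene",X)[0]-ps,1),np.round(proj("top",X)[0]-pt,1)]
def atz(c,p,z):
    m=M[c];R=cv2.Rodrigues(m["rvec"])[0];o=-R.T@m["tvec"];d=R.T@np.linalg.inv(m["K"])@np.r_[p,1]
    return o+d*(z-o[2])/d[2]
E
python3 - <<'E'
from h import *
s=cv2.imread("pics/scene0.png");t=cv2.imread("pics/top0.png")
for n,im in(("scene",s),("top",t)):
    hsv=cv2.cvtColor(im,cv2.COLOR_BGR2HSV)
    x0,y0,x1,y1=(275,165,315,200) if n=="scene" else (365,235,395,265)
    cv2.imwrite(f"pics/bush_{n}.png",cv2.resize(im[y0:y1,x0:x1],None,fx=16,fy=16,interpolation=cv2.INTER_NEAREST))
# pin
for p,c in(((375.5,225),"scene"),((291.2,289),"top")): print(c,atz(c,p,167))
print(tri((375.5,225),(291.2,289)))
R=cv2.Rodrigues(M["top"]["rvec"])[0]; print("topcam",-R.T@M["top"]["tvec"])
# block ends top-face corners from top crop
for q in ((75,200),(37,305),(338,410),(375,310)):
    print(atz("top",(220+q[0]/4,210+q[1]/4),70)[:2])
E
```

```text
scene [453.32534227 213.96187523 167.        ]
top [452.38284614 212.84206983 167.        ]
(array([452.51099438, 212.88862372, 165.85654934]), [array([0., 0.]), array([ 0., -0.])])
topcam [ 334.16488686  153.40435297 1348.75997041]
[533.55584505 352.10647195]
[466.69121403 373.03765074]
[404.17787454 183.31604741]
[466.68165043 161.34190445]
```

View pics/bush_scene.png

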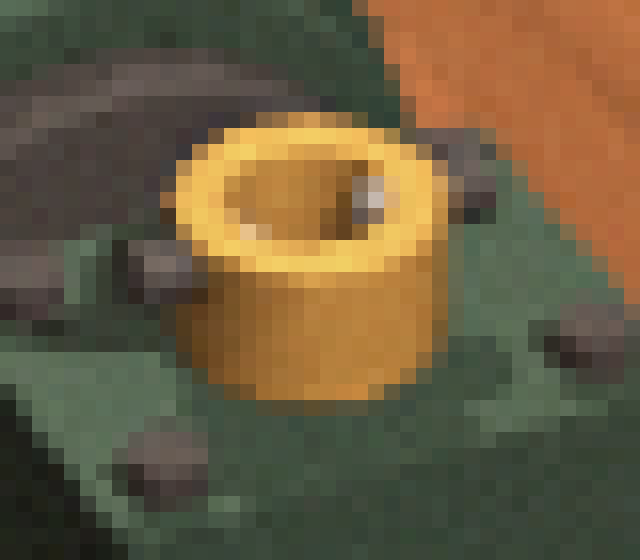

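View pics/bush_top.png

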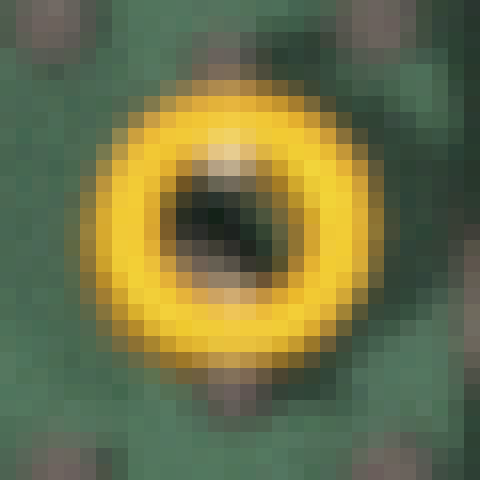

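```bash
python3 - <<'E'
from h import *
B,r=tri((293.8,176.7),(379.0,248.1)); print(B,r)
# wheel side / spindle direction from top: spindle shaft centreline points at z~B-77
z=B[2]-77
for q in ((500,178),(545,178),(715,178)): print(atz("top",(219.5+q[0]/4,209.5+q[1]/4),z))
# wheel rim outline in top: near top z=B-77+75 =B-2
for q in ((388,180),(467,180)): print('wheel',atz("top",(219.5+q[0]/4,209.5+q[1]/4),B[2]-2))
s=cv2.imread("pics/scene0.png");t=cv2.imread("pics/top0.png")
th=np.linspace(0,2*np.pi,90)
def ov(yaw,B,tag):
    u=np.array([-np.sin(yaw),np.cos(yaw),0]);v=np.array([np.cos(yaw),np.sin(yaw),0]);zz=np.array([0,0,1])
    curves=[B+rr*(np.cos(th)[:,None]*u+np.sin(th)[:,None]*v) for rr in(20,11.5)]
    C=B-[0,0,77]
    for d in(122-22.5,122+22.5):curves.append(C+d*u+75*(np.cos(th)[:,None]*zz+np.sin(th)[:,None]*v))
    p=np.array([452.4,213.2,0])
    curves.append(p+[0,0,167]+13*np.c_[np.cos(th),np.sin(th),0*th])
    curves.append(p+[0,0,120]+17*np.c_[np.cos(th),np.sin(th),0*th])
    for n,im,(x0,y0,x1,y1) in(("scene",s,(260,160,420,280)),("top",t,(270,220,410,325))):
        k=5;o=cv2.resize(im[y0:y1,x0:x1],None,fx=k,fy=k,interpolation=cv2.INTER_NEAREST)
        for c in curves:
            q=((proj(n,c)-[x0,y0]+.5)*k).astype(int); cv2.polylines(o,[q.reshape(-1,1,2)],True,(255,255,0),1)
        cv2.imwrite(f"pics/ov_{n}_{tag}.png",o)
ov(0.0,B,"a")
E
```

```text
[548.0335074   11.33869944 188.73251352] [array([0.2, 0.1]), array([ 0.1, -0.2])]
[545.79580108  86.96257637 111.73251352]
[546.20730763  59.36470526 111.73251352]
[547.76222329 -44.91640951 111.73251352]
wheel [530.8347568  155.48695911 186.73251352]
wheel [531.51303319 109.99184125 186.73251352]
```

View pics/ov_scene_a.png

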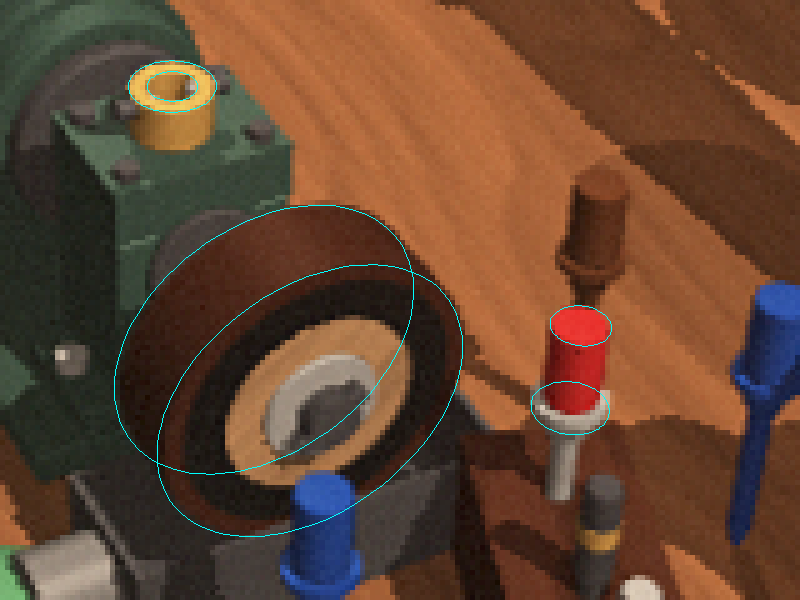

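View pics/ov_top_a.png

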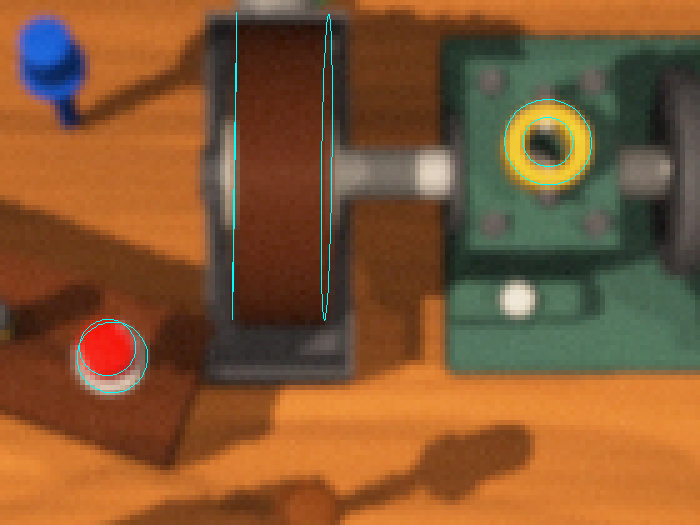

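Fits so far:
- Pin at about (452.5, 213, head top 167).
- Bush rim at about (547, 11.3, 188.7).
- Spindle along world y, with the wheel centre near y = 133.

I'll turn the tool so the jaws close along the block's x.

Emit:
{"fn": "jog_arm", "kwargs": {"rows": [[[0, 0, 0], [0, 0, 10], 8.5], [[0, 0, 0], [0, 0, 10], 8.5], [[0, 0, 0], [0, 0, 10], 8.5], [[0, 0, 0], [0, 0, 10], 8.5], [[0, 0, 0], [0, 0, 10], 8.5], [[0, 0, 0], [0, 0, 10], 8.5], [[0, 0, 0], [0, 0, 10], 8.5], [[0, 0, 0], [0, 0, 10], 8.5], [[0, 0, 0], [0, 0, 10], 8.5]]}}

```text
clock: 2.02
position: [196.5, 593.3, 231.3]
ee_rot: [-0.583, 0.812, 0.0, 0.0]
contact_force: [0.1, 0.4, -0.8]
gripper_width: 84.9
```

```bash
cat >> h.py <<'E'
from scipy.spatial.transform import Rotation as Ro
def delta(target):
    s=arm.read_state();R=Ro.from_quat(s["ee_rot"]).as_matrix()
    d=np.array(target,float)-s["position"]
    print("t",round(s["clock"],2),"pos",np.round(s["position"],1),"F",np.round(s["contact_force"],1),"w",round(s["gripper_width"],1))
    print("x_t",np.round(R[:,0],3),"y_t",np.round(R[:,1],3),"z_t",np.round(R[:,2],3),"j",np.round(s["joints"],2))
    print("delta tool cm",np.round(R.T@d/10,2))
E
python3 - <<'E'
from h import *
delta([452.5,213.2,230])
# decoys
for q in((286,333),(280,230)): print(atz("top",q,150))
E
```

```text
t 2.02 pos [196.5 593.3 231.3] F [ 0.1  0.4 -0.8] w 84.9
x_t [-0.32  -0.947 -0.   ] y_t [-0.947  0.32   0.   ] z_t [-0.  0. -1.] j [ 1.51  0.38  0.01 -0.   -1.19 -1.84]
delta tool cm [ 27.83 -36.42   0.13]
[352.16565565 223.26654256 150.        ]
[595.30801433 243.93906828 150.        ]
```

Emit:
{"fn": "jog_arm", "kwargs": {"rows": [[[2.8, -3.6, 0], [0, 0, 0], 8.5], [[2.8, -3.6, 0], [0, 0, 0], 8.5], [[2.8, -3.6, 0], [0, 0, 0], 8.5], [[2.8, -3.6, 0], [0, 0, 0], 8.5], [[2.8, -3.6, 0], [0, 0, 0], 8.5], [[2.8, -3.6, 0], [0, 0, 0], 8.5], [[2.8, -3.6, 0], [0, 0, 0], 8.5], [[2.8, -3.6, 0], [0, 0, 0], 8.5], [[2.8, -3.6, 0], [0, 0, 0], 8.5], [[2.6, -4.0, 0], [0, 0, 0], 8.5]]}}

```text
clock: 3.28
position: [455.3, 213.7, 231.7]
ee_rot: [-0.586, 0.811, 0.0, 0.0]
contact_force: [0.4, 0.5, -0.6]
gripper_width: 84.9
```

```bash
python3 - <<'E'
from h import *
t=eyes.get_image("top")[:,:,::-1];s=eyes.get_image("scene")[:,:,::-1]
cv2.imwrite("pics/t1.png",cv2.resize(t[230:350,220:380],None,fx=5,fy=5,interpolation=cv2.INTER_CUBIC))
cv2.imwrite("pics/s1.png",cv2.resize(s[130:280,290:450],None,fx=4,fy=4,interpolation=cv2.INTER_CUBIC))
delta([452.5,213.2,133])
E
```

```text
t 3.38 pos [456.3 212.2 231.4] F [-0.   0.4 -0.1] w 85.0
x_t [-0.319 -0.948  0.   ] y_t [-0.948  0.319 -0.   ] z_t [ 0. -0. -1.] j [ 0.76  0.18 -0.28  0.   -1.11 -1.08]
delta tool cm [0.02 0.39 9.84]
```

View pics/t1.png

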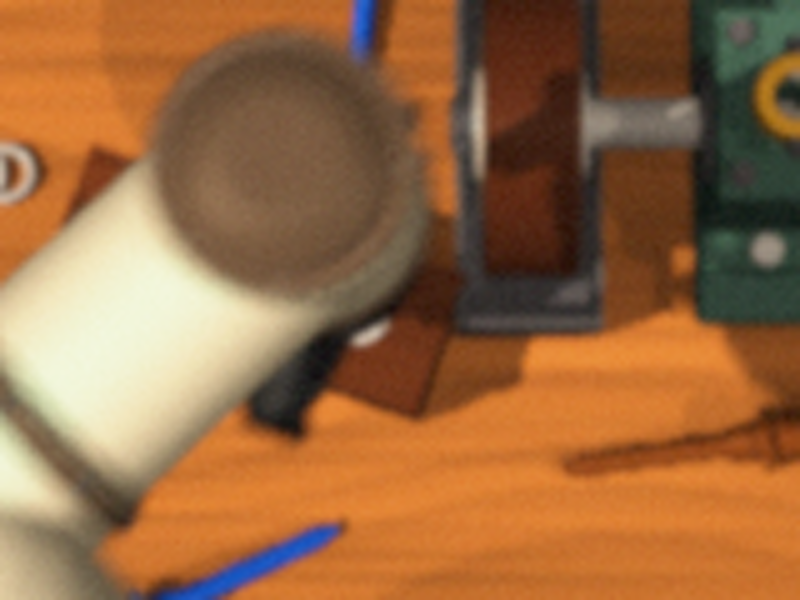

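View pics/s1.png

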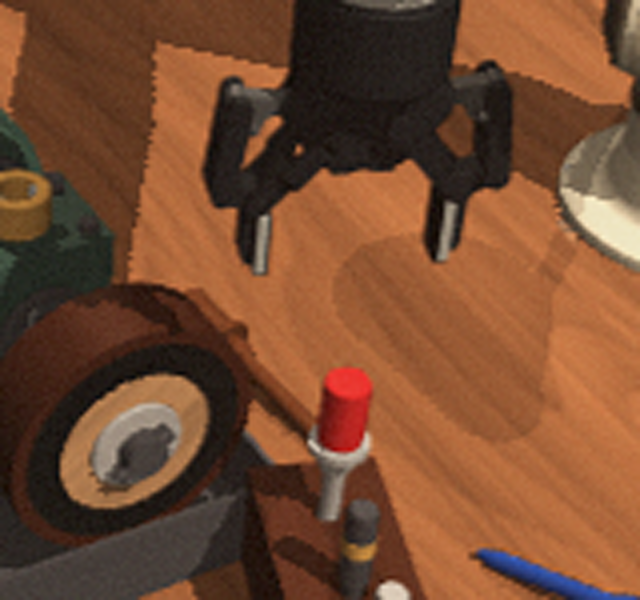

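The blank look-alikes, which were balanced on their noses, have toppled by themselves. They aren't in the way. The gripper is over the red pin, so I'll descend and grip.

Emit:
{"fn": "jog_arm", "kwargs": {"rows": [[[0, 0.4, 0], [0, 0, 0], 8.5], [[0, 0, 2.5], [0, 0, 0], 8.5], [[0, 0, 2.5], [0, 0, 0], 8.5], [[0, 0, 2.5], [0, 0, 0], 8.5], [[0, 0, 1.5], [0, 0, 0], 8.5], [[0, 0, 0.8], [0, 0, 0], 8.5], [[0, 0, 0], [0, 0, 0], 8.5]]}}

```text
clock: 4.25
position: [450.3, 216.8, 133.2]
ee_rot: [-0.586, 0.81, -0.0, -0.0]
contact_force: [0.4, -0.3, -0.1]
gripper_width: 85.2
```

```bash
python3 - <<'E'
from h import *
s=eyes.get_image("scene")[:,:,::-1]
cv2.imwrite("pics/s2.png",cv2.resize(s[180:280,300:430],None,fx=6,fy=6,interpolation=cv2.INTER_CUBIC))
delta([452.5,213.2,133])
E
```

```text
t 4.3 pos [450.8 216.9 133.7] F [ 0.9 -0.1  1.1] w 84.9
x_t [-0.313 -0.95  -0.   ] y_t [-0.95   0.313 -0.   ] z_t [ 0.001  0.    -1.   ] j [ 0.77  0.27 -0.43  0.   -0.87 -1.09]
delta tool cm [ 0.3  -0.28  0.07]
```

View pics/s2.png

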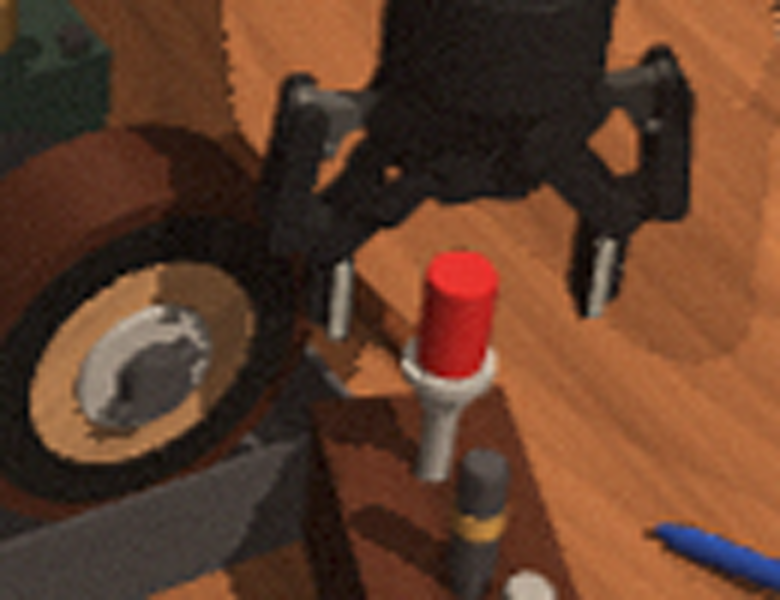

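Emit:
{"fn": "jog_arm", "kwargs": {"rows": [[[0.3, -0.2, 0.1], [0, 0, 0], 8.5], [[0, 0, 0], [0, 0, 0], 6], [[0, 0, 0], [0, 0, 0], 2], [[0, 0, 0], [0, 0, 0], 2], [[0, 0, 0], [0, 0, 0], 2], [[0, 0, 0], [0, 0, 0], 2], [[0, 0, 0], [0, 0, 0], 2]]}}

```text
clock: 5.18
position: [452.0, 212.9, 132.6]
ee_rot: [-0.586, 0.811, -0.0, 0.0]
contact_force: [-0.4, -0.8, 2.2]
gripper_width: 24.8
```

```bash
python3 - <<'E'
from h import *
s=eyes.get_image("scene")[:,:,::-1]
cv2.imwrite("pics/s3.png",cv2.resize(s[180:280,300:430],None,fx=6,fy=6,interpolation=cv2.INTER_CUBIC))
delta([452.5,213.2,133])
E
```

```text
t 5.22 pos [452.  212.9 132.6] F [ 0.6 -0.5  2.4] w 24.8
x_t [-0.314 -0.949 -0.   ] y_t [-0.949  0.314 -0.   ] z_t [ 0.001  0.    -1.   ] j [ 0.77  0.27 -0.43  0.   -0.86 -1.09]
delta tool cm [-0.05 -0.04 -0.04]
```

View pics/s3.png

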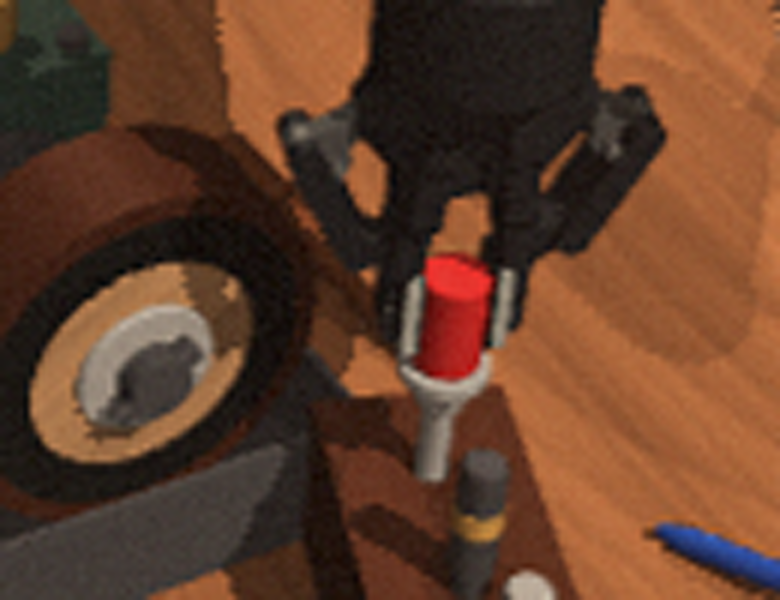

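The pads hold the red head. Width is 25 mm, which matches the 26 mm head. I'll lift.

Emit:
{"fn": "jog_arm", "kwargs": {"rows": [[[0, 0, -0.8], [0, 0, 0], 2], [[0, 0, -1.8], [0, 0, 0], 2], [[0, 0, -2.2], [0, 0, 0], 2], [[0, 0, -2.2], [0, 0, 0], 2], [[0, 0, -2.2], [0, 0, 0], 2], [[0, 0, -2.2], [0, 0, 0], 2], [[0, 0, -2.2], [0, 0, 0], 2], [[0, 0, -2.2], [0, 0, 0], 2], [[0, 0, -2.2], [0, 0, 0], 2], [[0, 0, -2.0], [0, 0, 0], 2]]}}

```text
clock: 6.48
position: [451.3, 212.6, 332.9]
ee_rot: [-0.585, 0.811, 0.0, -0.0]
contact_force: [0.5, -0.6, -1.6]
gripper_width: 24.4
```

```bash
python3 - <<'E'
from h import *
delta([547,11.3,333])
E
```

```text
t 6.47 pos [451.3 212.6 332.9] F [ 0.5 -0.6 -1.6] w 24.4
x_t [-0.314 -0.949  0.   ] y_t [-0.949  0.314  0.001] z_t [-0.001  0.    -1.   ] j [ 0.77  0.11 -0.11 -0.   -1.35 -1.09]
delta tool cm [ 16.09 -15.42  -0.02]
```

Emit:
{"fn": "jog_arm", "kwargs": {"rows": [[[1.3, -1.2, 0], [0, 0, 0], 2], [[2.0, -1.9, 0], [0, 0, 0], 2], [[2.0, -1.9, 0], [0, 0, 0], 2], [[2.0, -1.9, 0], [0, 0, 0], 2], [[2.0, -1.9, 0], [0, 0, 0], 2], [[2.0, -1.9, 0], [0, 0, 0], 2], [[2.0, -1.9, 0], [0, 0, 0], 2], [[2.0, -1.9, 0], [0, 0, 0], 2], [[0.8, -0.9, 0], [0, 0, 0], 2], [[0, 0, 0], [0, 0, 0], 2]]}}

```text
clock: 7.72
position: [547.1, 10.7, 331.3]
ee_rot: [-0.585, 0.811, 0.001, -0.001]
contact_force: [-0.9, 0.3, -1.8]
gripper_width: 24.4
```

```bash
python3 - <<'E'
from h import *
s=eyes.get_image("scene")[:,:,::-1];t=eyes.get_image("top")[:,:,::-1]
delta([547,11.3,333])
cv2.imwrite("pics/s4.png",cv2.resize(s[50:210,220:380],None,fx=3.7,fy=3.7,interpolation=cv2.INTER_CUBIC))
cv2.imwrite("pics/t4.png",cv2.resize(t[190:310,300:460],None,fx=5,fy=5,interpolation=cv2.INTER_CUBIC))
p=arm.read_state()["position"]
print("nose pred",proj("scene",p-[0,0,118]), "bush",proj("scene",[547,11.3,188.7]))
E
```

```text
t 7.83 pos [547.   11.7 331.9] F [-0.4  0.4 -0.7] w 24.7
x_t [-0.314 -0.949  0.   ] y_t [-0.949  0.314  0.001] z_t [-0.001  0.    -1.   ] j [ 0.32  0.2  -0.01 -0.   -1.37 -0.64]
delta tool cm [ 0.03 -0.02 -0.11]
nose pred [[294.41461471 167.51057818]] bush [[294.41752165 176.64567902]]
```

View pics/s4.png

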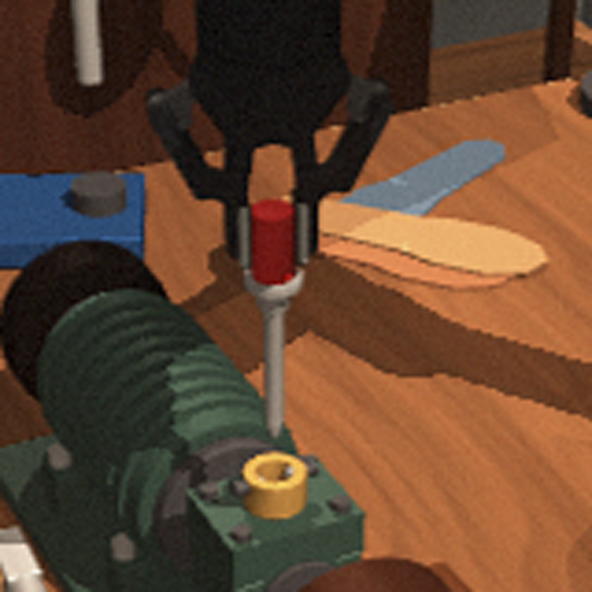

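View pics/t4.png

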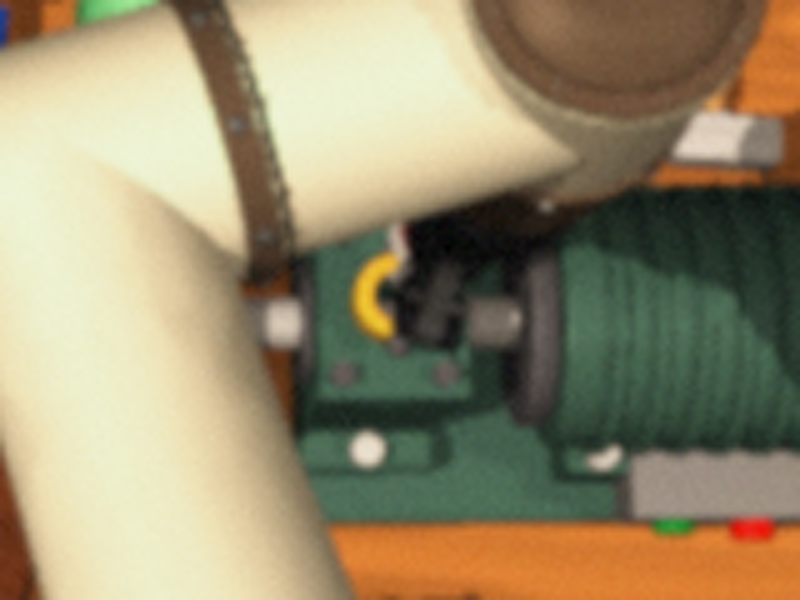

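The nose, at scene pixel (294,166), sits directly above the bush. I'll lower it into the wide bore and check the force.

Emit:
{"fn": "jog_arm", "kwargs": {"rows": [[[0, 0, 1.0], [0, 0, 0], 2], [[0, 0, 1.0], [0, 0, 0], 2], [[0, 0, 1.0], [0, 0, 0], 2], [[0, 0, 1.0], [0, 0, 0], 2], [[0, 0, 0.5], [0, 0, 0], 2], [[0, 0, 0], [0, 0, 0], 2]]}}

```text
clock: 8.57
position: [547.2, 11.4, 286.9]
ee_rot: [-0.586, 0.811, 0.0, -0.0]
contact_force: [-0.1, 0.1, -1.8]
gripper_width: 24.9
```

```bash
python3 - <<'E'
from h import *
s=eyes.get_image("scene")[:,:,::-1]
delta([547,11.3,250])
cv2.imwrite("pics/s5.png",cv2.resize(s[110:210,240:350],None,fx=6,fy=6,interpolation=cv2.INTER_CUBIC))
E
```

```text
t 8.62 pos [547.5  11.4 287.4] F [ 1.1  0.8 -1.1] w 24.1
x_t [-0.314 -0.949  0.   ] y_t [-0.949  0.314 -0.   ] z_t [ 0. -0. -1.] j [ 0.32  0.22 -0.09  0.   -1.26 -0.64]
delta tool cm [0.03 0.04 3.74]
```

View pics/s5.png

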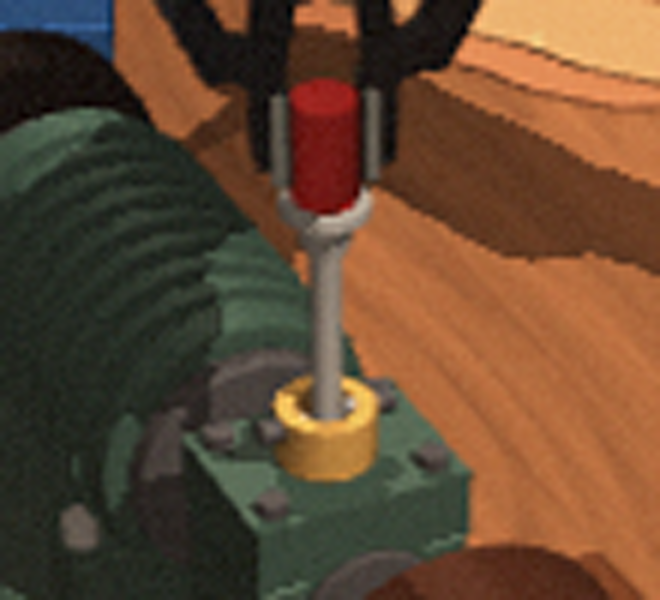

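Emit:
{"fn": "jog_arm", "kwargs": {"rows": [[[0, 0, 0.4], [0, 0, 0], 2], [[0, 0, 0.4], [0, 0, 0], 2], [[0, 0, 0.4], [0, 0, 0], 2], [[0, 0, 0.4], [0, 0, 0], 2]]}}

```text
clock: 9.12
position: [547.3, 11.4, 271.0]
ee_rot: [-0.586, 0.811, -0.0, -0.0]
contact_force: [-0.8, -1.0, -0.0]
gripper_width: 24.9
```

Emit:
{"fn": "jog_arm", "kwargs": {"rows": [[[0, 0, 0.4], [0, 0, 0], 2], [[0, 0, 0.4], [0, 0, 0], 2], [[0, 0, 0.4], [0, 0, 0], 2]]}}

```text
clock: 9.5
position: [547.2, 11.1, 259.2]
ee_rot: [-0.586, 0.811, -0.0, -0.0]
contact_force: [0.7, -1.9, 1.6]
gripper_width: 24.8
```

Emit:
{"fn": "jog_arm", "kwargs": {"rows": [[[0, 0, 0.3], [0, 0, 0], 2], [[0, 0, 0.3], [0, 0, 0], 2], [[0, 0, 0], [0, 0, 0], 2]]}}

```text
clock: 9.88
position: [547.2, 11.3, 252.9]
ee_rot: [-0.585, 0.811, 0.0, -0.0]
contact_force: [0.2, -3.2, -0.9]
gripper_width: 24.6
```

```bash
python3 - <<'E'
from h import *
s=eyes.get_image("scene")[:,:,::-1]
delta([547,11.3,250])
cv2.imwrite("pics/s6.png",cv2.resize(s[110:210,240:350],None,fx=6,fy=6,interpolation=cv2.INTER_CUBIC))
E
```

```text
t 9.93 pos [547.2  11.3 252.9] F [ 0.  -3.3 -2. ] w 24.5
x_t [-0.314 -0.949  0.001] y_t [-0.949  0.314  0.001] z_t [-0.001 -0.    -1.   ] j [ 0.32  0.24 -0.15  0.   -1.18 -0.64]
delta tool cm [0.01 0.02 0.29]
```

View pics/s6.png

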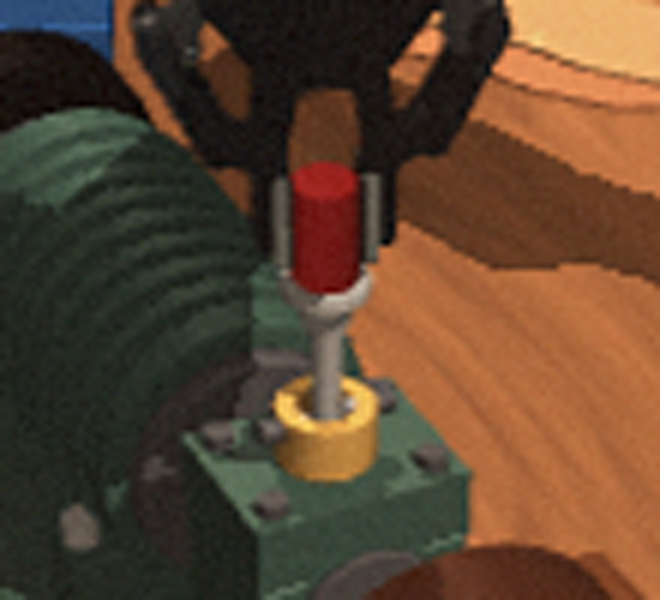

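The pin is about 54 mm down in the guide bore. I'll release it and rise clear.

Emit:
{"fn": "jog_arm", "kwargs": {"rows": [[[0, 0, 0], [0, 0, 0], 4], [[0, 0, 0], [0, 0, 0], 8.5], [[0, 0, 0], [0, 0, 0], 8.5], [[0, 0, 0], [0, 0, 0], 8.5], [[0, 0, -1.5], [0, 0, 0], 8.5], [[0, 0, -2.5], [0, 0, 0], 8.5], [[0, 0, -2.5], [0, 0, 0], 8.5], [[0, 0, -2.5], [0, 0, 0], 8.5]]}}

```text
clock: 10.92
position: [547.5, 11.5, 345.5]
ee_rot: [-0.586, 0.811, -0.0, 0.001]
contact_force: [0.4, -0.0, -0.2]
gripper_width: 85.0
```

```bash
python3 - <<'E'
from h import *
s=eyes.get_image("scene")[:,:,::-1]
delta([547,133.3,300])
cv2.imwrite("pics/s7.png",cv2.resize(s[110:250,240:370],None,fx=4.2,fy=4.2,interpolation=cv2.INTER_CUBIC))
E
```

```text
t 10.97 pos [549.1  11.3 349.5] F [ 1.6 -0.6  3.4] w 85.0
x_t [-0.314 -0.949 -0.003] y_t [-0.949  0.314 -0.008] z_t [ 0.009  0.    -1.   ] j [ 0.32  0.19  0.03  0.   -1.4  -0.64]
delta tool cm [-11.51   4.07   4.95]
```

View pics/s7.png

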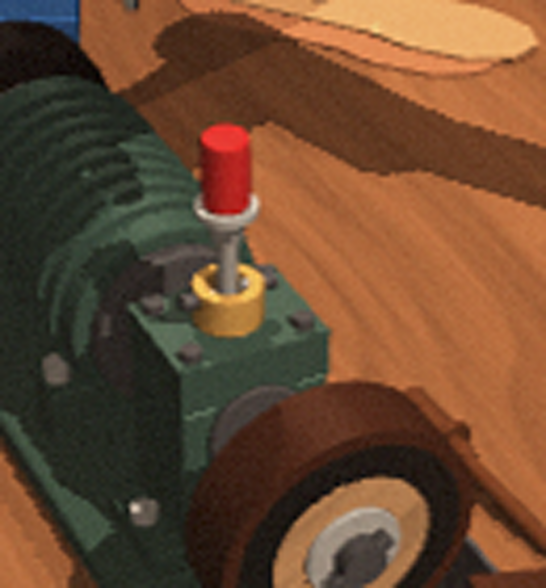

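The pin stands in the bush with its nose on the spindle. Next is the wheel. I'll translate first, then turn the tool so the jaws lie along y.

```bash
python3 - <<'E'
from h import *
delta([505,132.5,350])
E
```

```text
t 10.97 pos [549.1  11.3 349.5] F [ 1.6 -0.6  3.4] w 85.0
x_t [-0.314 -0.949 -0.003] y_t [-0.949  0.314 -0.008] z_t [ 0.009  0.    -1.   ] j [ 0.32  0.19  0.03  0.   -1.4  -0.64]
delta tool cm [-10.13   7.99  -0.09]
```

Emit:
{"fn": "jog_arm", "kwargs": {"rows": [[[-3.4, 2.6, 0], [0, 0, 0], 8.5], [[-3.4, 2.6, 0], [0, 0, 0], 8.5], [[-3.4, 2.6, 0], [0, 0, 0], 8.5], [[0, 0, 1], [0, 0, 10.2], 8.5], [[0, 0, 2], [0, 0, 10.2], 8.5], [[0, 0, 2], [0, 0, 10.2], 8.5], [[0, 0, 2], [0, 0, 10.2], 8.5], [[0, 0, 2], [0, 0, 10.2], 8.5], [[0, 0, 2], [0, 0, 10.2], 8.5], [[0, 0, 1], [0, 0, 10.5], 8.5]]}}

```text
clock: 12.22
position: [505.3, 132.8, 223.0]
ee_rot: [0.003, 1.0, -0.0, -0.0]
contact_force: [0.4, -0.4, -0.4]
gripper_width: 84.9
```

```bash
python3 - <<'E'
from h import *
s=eyes.get_image("scene")[:,:,::-1]
eyes.get_image("top")
delta([505,132.5,131])
cv2.imwrite("pics/s8.png",cv2.resize(s[110:260,240:400],None,fx=4,fy=4,interpolation=cv2.INTER_CUBIC))
E
```

```text
t 12.32 pos [505.  132.7 222.9] F [-0.2  0.2  0.6] w 85.2
x_t [-1.     0.     0.001] y_t [ 0.     1.    -0.001] z_t [-0.001 -0.001 -1.   ] j [ 0.57  0.22 -0.25 -0.   -1.1  -2.14]
delta tool cm [-0.01 -0.01  9.19]
```

View pics/s8.png

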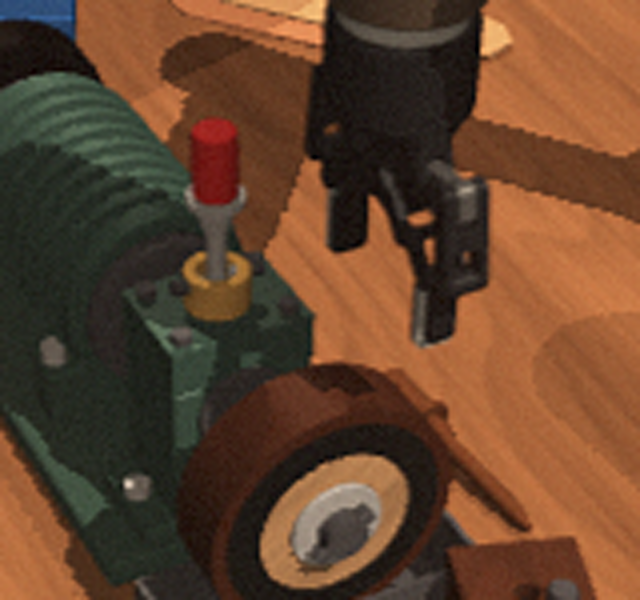

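Emit:
{"fn": "jog_arm", "kwargs": {"rows": [[[0, 0, 2.0], [0, 0, 0], 8.5], [[0, 0, 2.5], [0, 0, 0], 8.5], [[0, 0, 2.5], [0, 0, 0], 8.5], [[0, 0, 1.5], [0, 0, 0], 8.5], [[0, 0, 0.7], [0, 0, 0], 8.5], [[0, 0, 0], [0, 0, 0], 8.5]]}}

```text
clock: 13.08
position: [505.7, 133.0, 131.6]
ee_rot: [-0.0, 1.0, 0.0, 0.0]
contact_force: [-0.0, 0.2, 0.3]
gripper_width: 85.2
```

Emit:
{"fn": "jog_arm", "kwargs": {"rows": [[[0, 0, 0], [0, 0, 0], 5.5], [[0, 0, 0], [0, 0, 0], 4], [[0, 0, 0], [0, 0, 0], 4], [[0, 0, 0], [0, 0, 0], 4]]}}

```text
clock: 13.58
position: [505.6, 132.8, 132.2]
ee_rot: [-0.001, 1.0, -0.0, 0.0]
contact_force: [-2.2, -0.1, 4.8]
gripper_width: 44.2
```

```bash
python3 - <<'E'
from h import *
s=eyes.get_image("scene")[:,:,::-1]
delta([505,132.5,131])
cv2.imwrite("pics/s9.png",cv2.resize(s[110:260,240:400],None,fx=4,fy=4,interpolation=cv2.INTER_CUBIC))
E
```

```text
t 13.62 pos [505.6 132.9 132.2] F [-2.  -1.   5.3] w 44.3
x_t [-1.    -0.001 -0.001] y_t [-0.001  1.    -0.   ] z_t [ 0.001 -0.    -1.   ] j [ 0.57  0.31 -0.38  0.   -0.88 -2.14]
delta tool cm [ 0.06 -0.03  0.12]
```

View pics/s9.png

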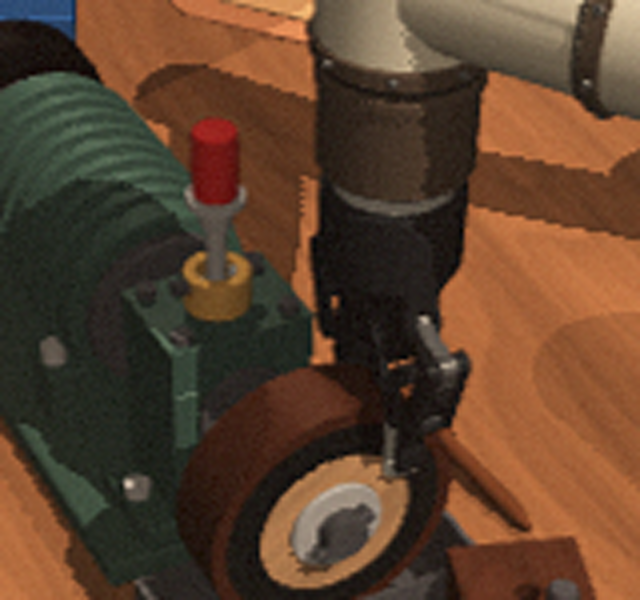

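The wheel is pinched at 44 mm, about 45° before the top. I'll carry it along its arc in short pieces and watch the force.

Emit:
{"fn": "jog_arm", "kwargs": {"rows": [[[-0.23, 0, -0.22], [0, 0, 0], 4], [[-0.23, 0, -0.2], [0, 0, 0], 4], [[-0.25, 0, -0.19], [0, 0, 0], 4], [[-0.26, 0, -0.18], [0, 0, 0], 4], [[-0.27, 0, -0.17], [0, 0, 0], 4]]}}

```text
clock: 14.25
position: [511.0, 132.8, 136.3]
ee_rot: [0.0, 1.0, -0.001, -0.008]
contact_force: [-11.6, 7.9, -3.6]
gripper_width: 44.5
```

```bash
cat > look.py <<'E'
import sys
from h import *
s=eyes.get_image("scene")[:,:,::-1]
n=sys.argv[1]
im=s[130:260,240:400]; cv2.imwrite(f"pics/{n}.png",cv2.resize(im,None,fx=4,fy=4,interpolation=cv2.INTER_CUBIC))
hsv=cv2.cvtColor(np.ascontiguousarray(s),cv2.COLOR_BGR2HSV)
m=(((hsv[:,:,0]<6)|(hsv[:,:,0]>174))&(hsv[:,:,1]>190)&(hsv[:,:,2]>80)).astype(np.uint8);m[:,:270]=0;m[:,330:]=0;m[:110]=0;m[205:]=0
k,l,st,c=cv2.connectedComponentsWithStats(m)
i=1+np.argmax(st[1:,4]) if k>1 else 0
print("red head",st[i],np.round(c[i],1))
st=arm.read_state();print(round(st["clock"],2),np.round(st["position"],1),np.round(st["contact_force"],1),round(st["gripper_width"],1))
E
python3 look.py s10
```

```text
red head [291 139  12  21 216] [296.6 148.8]
14.3 [511.4 132.8 136.5] [-10.5   8.4  -4.9] 44.5
```

View pics/s10.png

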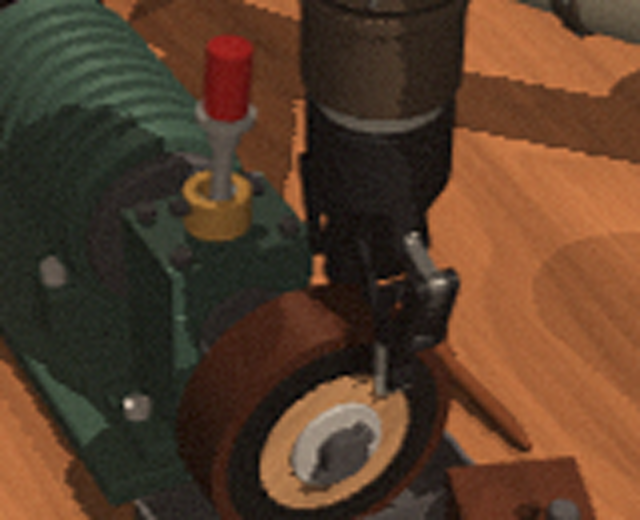

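The force is about 11 N. That is mostly the pads' twisting friction, since the tool stays upright, and the wheel follows. I'll continue.

Emit:
{"fn": "jog_arm", "kwargs": {"rows": [[[-0.28, 0, -0.15], [0, 0, 0], 4], [[-0.28, 0, -0.13], [0, 0, 0], 4], [[-0.29, 0, -0.12], [0, 0, 0], 4], [[-0.3, 0, -0.11], [0, 0, 0], 4]]}}

```text
clock: 14.8
position: [522.2, 133.0, 141.7]
ee_rot: [0.0, 1.0, -0.001, -0.008]
contact_force: [-15.3, 8.3, -0.5]
gripper_width: 44.3
```

```bash
python3 look.py s11
```

```text
red head [292 139  13  22 219] [298.  149.2]
14.85 [522.6 133.  141.9] [-13.1   8.9  -2.3] 44.4
```

View pics/s11.png

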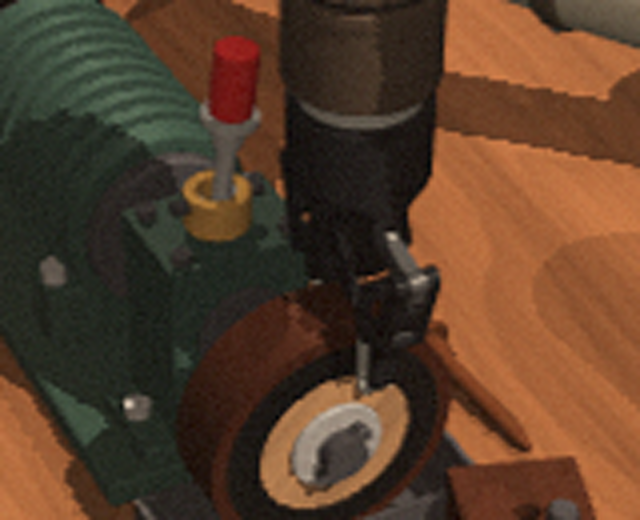

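Emit:
{"fn": "jog_arm", "kwargs": {"rows": [[[-0.3, 0, -0.09], [0, 0, 0], 4], [[-0.3, 0, -0.07], [0, 0, 0], 4], [[-0.31, 0, -0.06], [0, 0, 0], 4], [[-0.31, 0, -0.04], [0, 0, 0], 4], [[-0.31, 0, -0.02], [0, 0, 0], 4], [[-0.31, 0, -0.01], [0, 0, 0], 4]]}}

```text
clock: 15.6
position: [541.0, 133.3, 145.4]
ee_rot: [-0.0, 1.0, -0.001, -0.008]
contact_force: [-11.5, 8.6, -4.0]
gripper_width: 44.4
```

```bash
python3 look.py s12
```

```text
red head [293 139  10  22 175] [297.1 149.7]
15.65 [541.2 133.3 145.4] [-12.7   8.1   0.4] 44.1
```

View pics/s12.png

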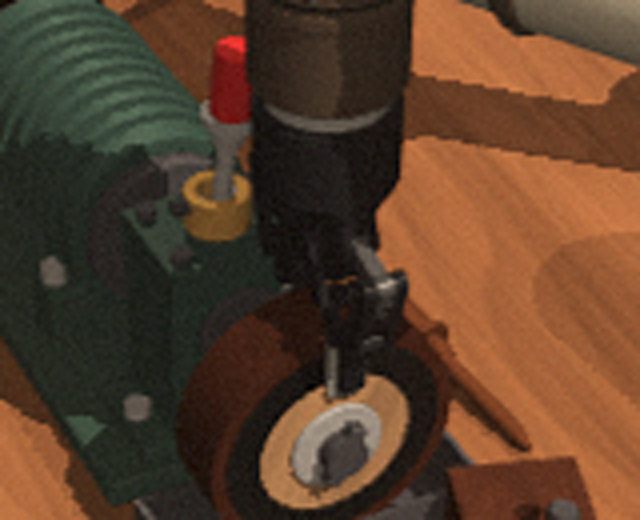

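Emit:
{"fn": "jog_arm", "kwargs": {"rows": [[[-0.31, 0, 0.01], [0, 0, 0], 4], [[-0.31, 0, 0.02], [0, 0, 0], 4], [[-0.31, 0, 0.04], [0, 0, 0], 4], [[-0.31, 0, 0.06], [0, 0, 0], 4], [[-0.3, 0, 0.07], [0, 0, 0], 4], [[-0.3, 0, 0.09], [0, 0, 0], 4]]}}

```text
clock: 16.4
position: [560.3, 133.7, 143.5]
ee_rot: [-0.0, 1.0, -0.0, -0.007]
contact_force: [-14.5, 8.1, 3.0]
gripper_width: 44.2
```

```bash
python3 look.py s13; python3 - <<'E'
import cv2,numpy as np
o=[]
for n,y0,b in(("s8",110,0),("s9",110,0),("s12",130,0),("s13",130,0)):
    im=cv2.imread(f"pics/{n}.png"); dy=(110-y0)*4
    o.append(cv2.resize(im[430+dy:600+dy,180:460][:170],(390,237)) if im[430+dy:600+dy].shape[0]>0 else None)
cv2.imwrite("pics/cmp.png",np.vstack([np.hstack(o[:2]),np.hstack(o[2:])]))
E
```

```text
red head [293 155   1   3   3] [293. 156.]
16.45 [560.7 133.7 143.4] [-11.7   8.1   2.3] 44.5
```

View pics/s13.png

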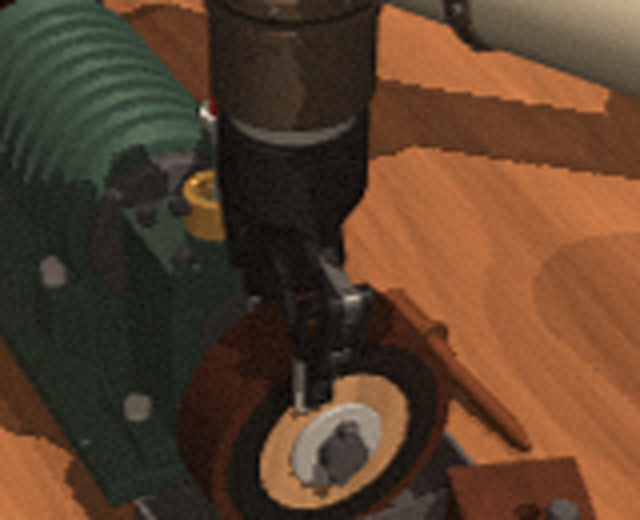

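View pics/cmp.png

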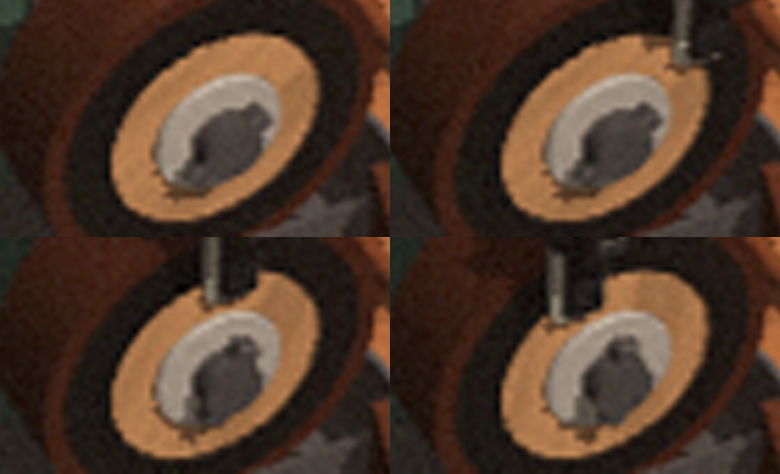

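Emit:
{"fn": "jog_arm", "kwargs": {"rows": [[[-0.29, 0, 0.11], [0, 0, 0], 4], [[-0.29, 0, 0.12], [0, 0, 0], 4], [[-0.28, 0, 0.13], [0, 0, 0], 4], [[-0.28, 0, 0.15], [0, 0, 0], 4], [[-0.27, 0, 0.17], [0, 0, 0], 4]]}}

```text
clock: 17.08
position: [575.6, 134.0, 137.7]
ee_rot: [-0.001, 1.0, -0.0, -0.005]
contact_force: [-8.8, 7.6, 2.2]
gripper_width: 44.2
```

Emit:
{"fn": "jog_arm", "kwargs": {"rows": [[[-0.26, 0, 0.18], [0, 0, 0], 4], [[-0.25, 0, 0.19], [0, 0, 0], 4], [[-0.23, 0, 0.2], [0, 0, 0], 4], [[-0.23, 0, 0.22], [0, 0, 0], 4]]}}

```text
clock: 17.58
position: [586.2, 134.2, 130.6]
ee_rot: [-0.001, 1.0, 0.0, -0.004]
contact_force: [-10.8, 9.4, 8.0]
gripper_width: 43.9
```

```bash
python3 look.py s14
```

```text
red head [     0      0    640    480 307200] [319.5 239.5]
17.62 [586.5 134.2 130.4] [-10.    7.1   5.9] 44.2
```

View pics/s14.png

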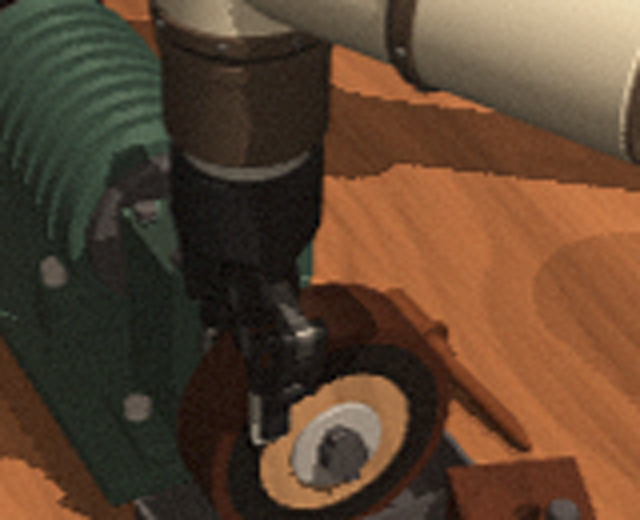

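End of the first stroke: about 80° turned, no stall. I'll let go, rise and check the pin.

Emit:
{"fn": "jog_arm", "kwargs": {"rows": [[[0, 0, 0], [0, 0, 0], 6], [[0, 0, 0], [0, 0, 0], 8.5], [[0, 0, 0], [0, 0, 0], 8.5], [[0, 0, -2.5], [0, 0, 0], 8.5], [[0, 0, -3], [0, 0, 0], 8.5], [[1, 0, -3], [0, 0, 0], 8.5], [[3, 0, 0], [0, 0, 0], 8.5], [[3, 0, 0], [0, 0, 0], 8.5], [[2, 0, 0], [0, 0, 0], 8.5]]}}

```text
clock: 18.75
position: [498.9, 132.5, 216.6]
ee_rot: [0.001, 1.0, 0.0, 0.0]
contact_force: [-0.1, 0.2, 0.1]
gripper_width: 85.2
```

```bash
python3 look.py s15; python3 -c "
from h import *
delta([505,133,131])"
```

```text
red head [292 139  13  22 218] [298.2 149.3]
18.8 [496.9 132.2 216.6] [-2.6 -0.9 -0.9] 84.7
t 18.8 pos [496.9 132.2 216.6] F [-2.6 -0.9 -0.9] w 84.7
x_t [-1.     0.001  0.001] y_t [0.001 1.    0.001] z_t [-0.001  0.001 -1.   ] j [ 0.58  0.21 -0.28 -0.   -1.08 -2.15]
delta tool cm [-0.82  0.08  8.56]
```

View pics/s15.png

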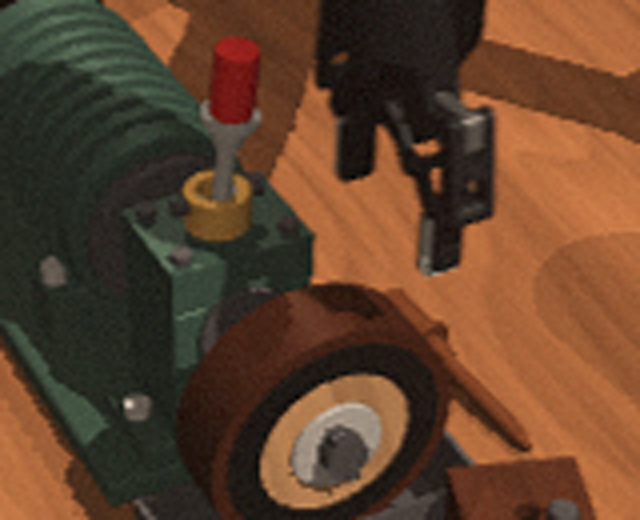

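Not dropped yet: the head is still at (298,149). I'll take a second grip and continue the same way.

Emit:
{"fn": "jog_arm", "kwargs": {"rows": [[[-0.3, 0, 1.5], [0, 0, 0], 8.5], [[0, 0, 2.5], [0, 0, 0], 8.5], [[0, 0, 2.5], [0, 0, 0], 8.5], [[0, 0, 1.5], [0, 0, 0], 8.5], [[0, 0, 0.7], [0, 0, 0], 8.5], [[0, 0, 0], [0, 0, 0], 5.5], [[0, 0, 0], [0, 0, 0], 4], [[0, 0, 0], [0, 0, 0], 4], [[0, 0, 0], [0, 0, 0], 4]]}}

```text
clock: 19.92
position: [503.4, 132.8, 130.4]
ee_rot: [-0.001, 1.0, -0.0, 0.001]
contact_force: [-1.0, -1.6, 4.2]
gripper_width: 44.3
```

Emit:
{"fn": "jog_arm", "kwargs": {"rows": [[[-0.22, 0, -0.23], [0, 0, 0], 4], [[-0.23, 0, -0.22], [0, 0, 0], 4], [[-0.23, 0, -0.2], [0, 0, 0], 4], [[-0.25, 0, -0.19], [0, 0, 0], 4], [[-0.26, 0, -0.18], [0, 0, 0], 4], [[-0.27, 0, -0.17], [0, 0, 0], 4]]}}

```text
clock: 20.68
position: [511.1, 132.8, 136.7]
ee_rot: [0.001, 1.0, -0.001, -0.008]
contact_force: [-9.9, 7.9, -9.7]
gripper_width: 44.7
```

```bash
python3 look.py s16
```

```text
red head [293 139  12  22 218] [298.2 149.3]
20.73 [511.6 132.8 137. ] [-9.5  8.3 -8. ] 44.4
```

Emit:
{"fn": "jog_arm", "kwargs": {"rows": [[[-0.28, 0, -0.15], [0, 0, 0], 4], [[-0.28, 0, -0.13], [0, 0, 0], 4], [[-0.29, 0, -0.12], [0, 0, 0], 4], [[-0.3, 0, -0.11], [0, 0, 0], 4]]}}

```text
clock: 21.22
position: [522.1, 132.9, 142.2]
ee_rot: [0.0, 1.0, -0.001, -0.008]
contact_force: [-13.9, 8.0, -6.1]
gripper_width: 44.4
```

```bash
python3 look.py s17
```

```text
red head [293 139  12  22 217] [298.2 149.3]
21.27 [522.6 133.  142.4] [-11.2   7.8  -5.3] 44.3
```

Emit:
{"fn": "jog_arm", "kwargs": {"rows": [[[-0.3, 0, -0.07], [0, 0, 0], 4], [[-0.3, 0, -0.06], [0, 0, 0], 4], [[-0.31, 0, -0.05], [0, 0, 0], 4], [[-0.31, 0, -0.03], [0, 0, 0], 4], [[-0.31, 0, -0.02], [0, 0, 0], 4]]}}

```text
clock: 21.9
position: [537.8, 133.3, 145.7]
ee_rot: [0.0, 1.0, -0.001, -0.008]
contact_force: [-11.6, 9.2, -0.2]
gripper_width: 44.6
```

```bash
python3 look.py s18
```

```text
red head [293 139  11  22 199] [297.7 149.5]
21.95 [538.4 133.3 145.7] [-11.8   7.6  -0.4] 44.5
```

Emit:
{"fn": "jog_arm", "kwargs": {"rows": [[[-0.31, 0, 0], [0, 0, 0], 4], [[-0.31, 0, 0.02], [0, 0, 0], 4], [[-0.31, 0, 0.03], [0, 0, 0], 4], [[-0.31, 0, 0.05], [0, 0, 0], 4]]}}

```text
clock: 22.45
position: [551.1, 133.5, 145.5]
ee_rot: [-0.0, 1.0, -0.001, -0.006]
contact_force: [-12.2, 8.0, 3.5]
gripper_width: 44.5
```

```bash
python3 look.py s19; python3 -c "
from h import *
t=eyes.get_image('top')[:,:,::-1];cv2.imwrite('pics/t19.png',cv2.resize(t[190:310,300:460],None,fx=5,fy=5,interpolation=cv2.INTER_CUBIC))"
```

```text
red head [293 139   5  22  80] [294.9 150.9]
22.5 [551.6 133.5 145.5] [-11.9   8.    2.6] 44.7
```

View pics/s19.png

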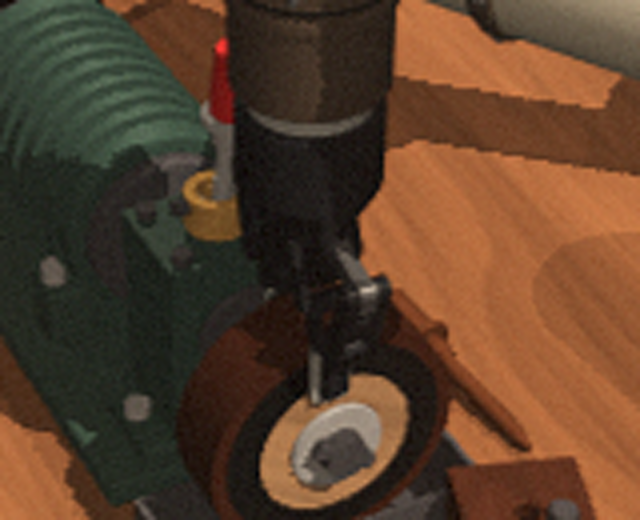

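View pics/t19.png

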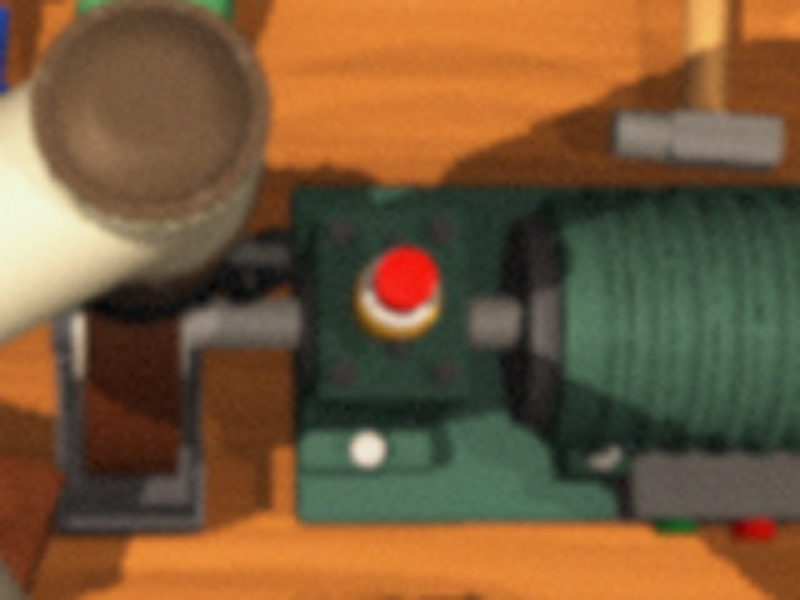

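The pin is still up, and the top view shows it clearly. About 130° turned so far. I'll continue and watch the top camera.

Emit:
{"fn": "jog_arm", "kwargs": {"rows": [[[-0.31, 0, 0.06], [0, 0, 0], 4], [[-0.3, 0, 0.08], [0, 0, 0], 4], [[-0.3, 0, 0.09], [0, 0, 0], 4], [[-0.29, 0, 0.1], [0, 0, 0], 4]]}}

```text
clock: 23.05
position: [563.8, 133.8, 142.9]
ee_rot: [-0.0, 1.0, -0.0, -0.006]
contact_force: [-11.3, 6.7, 3.9]
gripper_width: 44.7
```

```bash
cat > lt.py <<'E'
import sys
from h import *
t=eyes.get_image('top')[:,:,::-1]
hsv=cv2.cvtColor(np.ascontiguousarray(t),cv2.COLOR_BGR2HSV)
m=(((hsv[:,:,0]<6)|(hsv[:,:,0]>174))&(hsv[:,:,1]>190)&(hsv[:,:,2]>120)).astype(np.uint8);m[:,:365]=0;m[:,395:]=0;m[:230]=0;m[270:]=0
k,l,st,c=cv2.connectedComponentsWithStats(m)
if k>1:
    i=1+np.argmax(st[1:,4]);print("top red",st[i],np.round(c[i],1))
cv2.imwrite(f'pics/{sys.argv[1]}.png',cv2.resize(t[230:290,340:420],None,fx=8,fy=8,interpolation=cv2.INTER_CUBIC))
E
python3 lt.py t20; python3 - <<'E'
import cv2,numpy as np
t=cv2.imread('pics/t19.png')
E
```

```text
top red [376 240  11  12 109] [380.8 245.2]
```

View pics/t20.png

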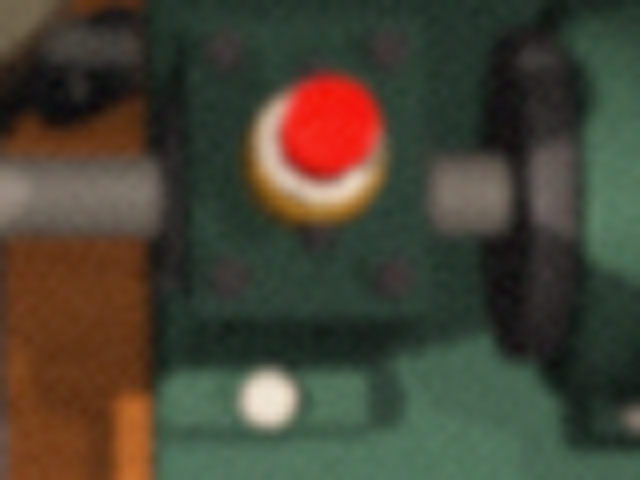

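Emit:
{"fn": "jog_arm", "kwargs": {"rows": [[[-0.28, 0, 0.12], [0, 0, 0], 4], [[-0.28, 0, 0.13], [0, 0, 0], 4], [[-0.28, 0, 0.15], [0, 0, 0], 4], [[-0.27, 0, 0.17], [0, 0, 0], 4]]}}

```text
clock: 23.6
position: [575.7, 134.0, 138.0]
ee_rot: [-0.001, 1.0, -0.0, -0.004]
contact_force: [-12.9, 8.2, 7.5]
gripper_width: 44.4
```

```bash
python3 lt.py t21
```

```text
top red [375 240  12  12 112] [380.3 245.4]
```

Emit:
{"fn": "jog_arm", "kwargs": {"rows": [[[-0.26, 0, 0.18], [0, 0, 0], 4], [[-0.25, 0, 0.19], [0, 0, 0], 4], [[-0.23, 0, 0.2], [0, 0, 0], 4], [[-0.23, 0, 0.22], [0, 0, 0], 4]]}}

```text
clock: 24.15
position: [586.4, 134.2, 130.9]
ee_rot: [-0.001, 1.0, 0.0, -0.003]
contact_force: [-7.7, 7.0, 4.0]
gripper_width: 45.0
```

```bash
python3 lt.py t22
```

```text
top red [375 238  12  13 120] [380.3 243.9]
```

View pics/t22.png

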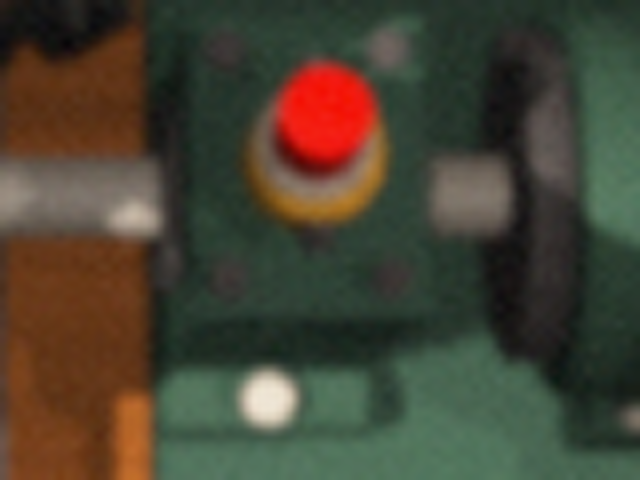

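The head's lean has just changed by 1.5 px, so the nose may be at the hole's edge. I'll regrasp and look from the side.

Emit:
{"fn": "jog_arm", "kwargs": {"rows": [[[0, 0, 0], [0, 0, 0], 6], [[0, 0, 0], [0, 0, 0], 8.5], [[0, 0, 0], [0, 0, 0], 8.5], [[0, 0, -2.5], [0, 0, 0], 8.5], [[0, 0, -3], [0, 0, 0], 8.5], [[1, 0, -3], [0, 0, 0], 8.5], [[3, 0, 0], [0, 0, 0], 8.5], [[3, 0, 0], [0, 0, 0], 8.5], [[1.6, 0, 0], [0, 0, 0], 8.5], [[0, 0, 0], [0, 0, 0], 8.5]]}}

```text
clock: 25.45
position: [503.3, 132.8, 216.2]
ee_rot: [-0.0, 1.0, 0.0, 0.0]
contact_force: [0.1, 0.1, 0.8]
gripper_width: 84.9
```

```bash
python3 look.py s23;python3 lt.py t23; python3 -c "
from h import *
delta([503,133,130])"
```

```text
red head [289 154  11  21 205] [294.  163.5]
25.5 [504.  133.  216.1] [-0.4  0.   0.3] 85.0
top red [375 239  12  11  97] [380.6 243.8]
t 25.55 pos [504.3 133.  215.9] F [-0.2 -0.9  0.2] w 84.9
x_t [-1.     0.    -0.001] y_t [0. 1. 0.] z_t [ 0.001  0.    -1.   ] j [ 0.57  0.22 -0.27  0.   -1.08 -2.14]
delta tool cm [ 0.14 -0.01  8.59]
```

View pics/s23.png

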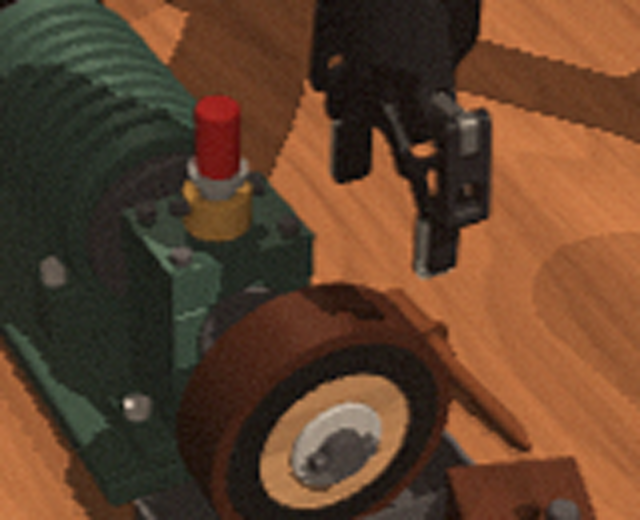

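View pics/t23.png

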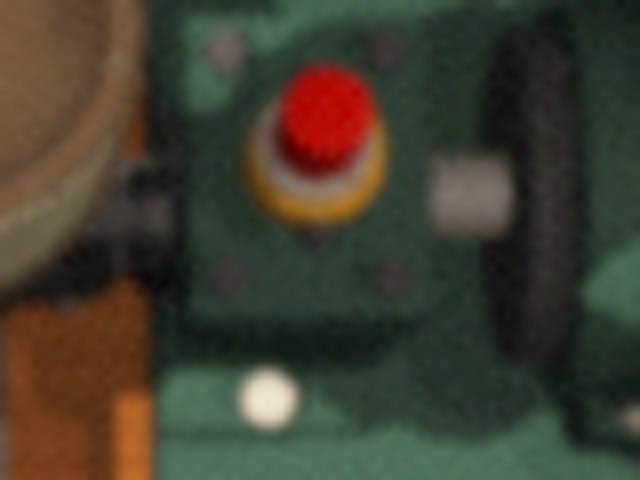

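The pin dropped. The head went from row 149 to 163 in the scene view. I'll work out its collar height and the move to press it home.

```bash
python3 - <<'E'
from h import *
for h in (48,30,20,15,11,0):
    z=188.7+h; th=np.linspace(0,6.28,60)
    P=np.vstack([[547+13*np.cos(th),11+13*np.sin(th),0*th+z+b] for b in(5,47)][i] for i in(0,1)) if 0 else np.concatenate([np.c_[547+13*np.cos(th),11+13*np.sin(th),0*th+z+b] for b in(5,47)])
    q=proj("scene",P); print(h,np.round([q[:,0].min(),q[:,0].max(),q[:,1].min(),q[:,1].max()],1))
delta([547,11,300])
E
```

```text
48 [288.  300.1 137.1 160.1]
30 [288.1 300.1 144.3 167. ]
20 [288.2 300.1 148.2 170.8]
15 [288.2 300.1 150.1 172.6]
11 [288.2 300.1 151.7 174.1]
0 [288.3 300.1 155.9 178.1]
t 25.55 pos [504.3 133.  215.9] F [-0.2 -0.9  0.2] w 84.9
x_t [-1.     0.    -0.001] y_t [0. 1. 0.] z_t [ 0.001  0.    -1.   ] j [ 0.57  0.22 -0.27  0.   -1.08 -2.14]
delta tool cm [ -4.28 -12.2   -8.41]
```

The collar is about 10 mm above the rim, so it is at the catch. I'll move above the head with the fingers shut.

Emit:
{"fn": "jog_arm", "kwargs": {"rows": [[[0, 0, -2.5], [0, 0, 0], 4], [[0, 0, -3], [0, 0, 0], 0], [[0, 0, -2.9], [0, 0, 0], 0], [[-0.8, -2.2, 0], [0, 0, 0], 0], [[-1, -3, 0], [0, 0, 0], 0], [[-1, -3, 0], [0, 0, 0], 0], [[-1, -3, 0], [0, 0, 0], 0], [[-0.4, -1, 0], [0, 0, 0], 0], [[0, 0, 0], [0, 0, 0], 0]]}}

```text
clock: 26.68
position: [546.0, 10.5, 299.2]
ee_rot: [0.001, 1.0, -0.0, -0.0]
contact_force: [0.0, 0.6, -0.3]
gripper_width: -0.2
```

```bash
python3 look.py s24; python3 - <<'E'
from h import *
print("head top from t23",atz("top",(380.8,243.6),246), "from scene", atz("scene",(294.2,157),246))
delta([547,11,250])
E
```

```text
red head [289 154  11  21 206] [294.1 163.6]
26.73 [545.8  11.  299.4] [-0.4 -0.  -0.2] 0.0
head top from t23 [547.17258415  14.58685184 246.        ] from scene [549.92659042  17.53198761 246.        ]
t 26.73 pos [545.8  11.  299.4] F [-0.4 -0.  -0.2] w 0.0
x_t [-1.     0.001  0.   ] y_t [0.001 1.    0.   ] z_t [-0.  0. -1.] j [ 0.32  0.21 -0.07 -0.   -1.29 -1.89]
delta tool cm [-0.13 -0.    4.94]
```

View pics/s24.png

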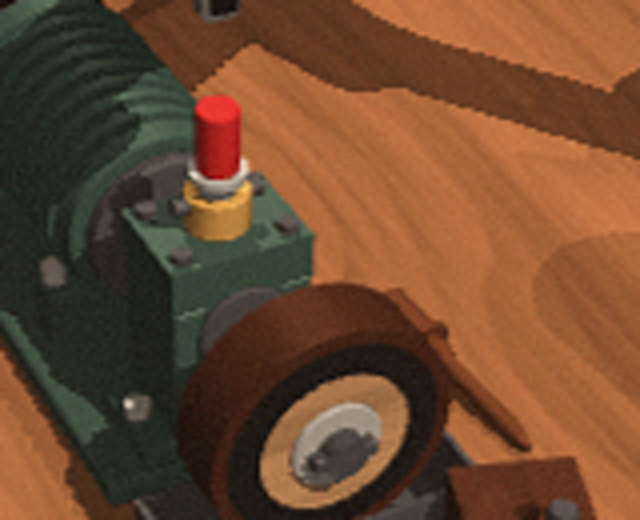

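Emit:
{"fn": "jog_arm", "kwargs": {"rows": [[[-0.1, 0.1, 1.2], [0, 0, 0], 0], [[0, 0, 1.5], [0, 0, 0], 0], [[0, 0, 1.2], [0, 0, 0], 0], [[0, 0, 0.6], [0, 0, 0], 0], [[0, 0, 0], [0, 0, 0], 0]]}}

```text
clock: 27.35
position: [546.2, 11.8, 254.2]
ee_rot: [0.0, 1.0, -0.0, -0.0]
contact_force: [-0.3, -0.1, 0.1]
gripper_width: 0.1
```

Emit:
{"fn": "jog_arm", "kwargs": {"rows": [[[0, 0, 0.2], [0, 0, 0], 0], [[0, 0, 0.2], [0, 0, 0], 0], [[0, 0, 0.2], [0, 0, 0], 0], [[0, 0, 0.2], [0, 0, 0], 0]]}}

```text
clock: 27.85
position: [546.4, 11.8, 246.7]
ee_rot: [0.0, 1.0, 0.0, 0.0]
contact_force: [-0.3, 0.6, -0.4]
gripper_width: -0.0
```

Emit:
{"fn": "jog_arm", "kwargs": {"rows": [[[0, 0, 0.15], [0, 0, 0], 0], [[0, 0, 0.15], [0, 0, 0], 0], [[0, 0, 0.15], [0, 0, 0], 0]]}}

```text
clock: 28.22
position: [547.3, 11.5, 243.9]
ee_rot: [-0.0, 1.0, -0.0, 0.001]
contact_force: [-0.7, -0.8, 6.1]
gripper_width: 0.3
```

Emit:
{"fn": "jog_arm", "kwargs": {"rows": [[[0, 0, 0.15], [0, 0, 0], 0], [[0, 0, 0.15], [0, 0, 0], 0], [[0, 0, 0], [0, 0, 0], 0]]}}

```text
clock: 28.6
position: [546.7, 11.5, 240.0]
ee_rot: [0.0, 1.0, -0.0, 0.001]
contact_force: [-1.0, -1.2, 4.0]
gripper_width: -0.1
```

Emit:
{"fn": "jog_arm", "kwargs": {"rows": [[[0, 0, 0.15], [0, 0, 0], 0], [[0, 0, 0.15], [0, 0, 0], 0], [[0, 0, 0.1], [0, 0, 0], 0], [[0, 0, 0], [0, 0, 0], 0]]}}

```text
clock: 29.1
position: [546.6, 11.4, 235.7]
ee_rot: [0.0, 1.0, -0.0, 0.0]
contact_force: [-0.2, -2.4, 4.2]
gripper_width: 0.0
```

Emit:
{"fn": "jog_arm", "kwargs": {"rows": [[[0, 0, 0.15], [0, 0, 0], 0], [[0, 0, 0.15], [0, 0, 0], 0], [[0, 0, 0], [0, 0, 0], 0]]}}

```text
clock: 29.48
position: [546.6, 10.6, 234.6]
ee_rot: [-0.0, 1.0, -0.001, 0.001]
contact_force: [-3.6, -4.1, 11.7]
gripper_width: 0.1
```

```bash
python3 look.py s25
```

```text
red head [289 160  11  18 175] [294.1 168.7]
29.52 [546.6  10.7 234.6] [-2.2 -4.9 12. ] 0.1
```

View pics/s25.png

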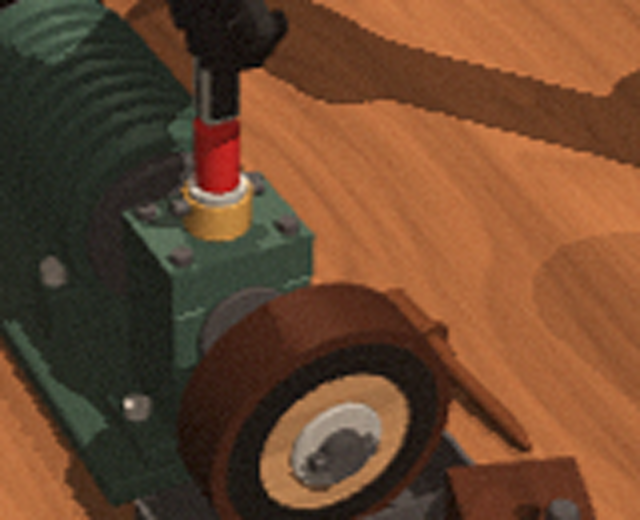

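The collar now looks flat on the bush. One firmer push will confirm it has bottomed.

Emit:
{"fn": "jog_arm", "kwargs": {"rows": [[[0, 0, 0.2], [0, 0, 0], 0], [[0, 0, 0.2], [0, 0, 0], 0], [[0, 0, 0], [0, 0, 0], 0]]}}

```text
clock: 29.9
position: [547.1, 10.1, 234.3]
ee_rot: [-0.001, 1.0, -0.002, 0.002]
contact_force: [-8.5, -4.5, 25.2]
gripper_width: -0.0
```

Stalled at 234.3 with 25 N, so it is home. I'll retreat upwards and check.

Emit:
{"fn": "jog_arm", "kwargs": {"rows": [[[0, 0, -0.6], [0, 0, 0], 0], [[0, 0, -1], [0, 0, 0], 0], [[0, 0, -2], [0, 0, 0], 0], [[0, 0, -3], [0, 0, 0], 0], [[2, 0, -3], [0, 0, 0], 0], [[4, 0, -1], [0, 0, 0], 0], [[4, 0, 0], [0, 0, 0], 0], [[3, 0, 0], [0, 0, 0], 0], [[0, 0, 0], [0, 0, 0], 0]]}}

```text
clock: 31.02
position: [414.9, 12.0, 334.4]
ee_rot: [-0.0, 1.0, 0.001, 0.0]
contact_force: [-0.1, 0.5, 0.5]
gripper_width: -0.1
```

```bash
python3 look.py s26; python3 lt.py t26; python3 - <<'E'
from h import *
s=eyes.get_image("scene")[:,:,::-1]
cv2.imwrite("pics/full.png",s)
x0,y0,k=265,145,13
o=cv2.resize(s[y0:y0+45,x0:x0+60],None,fx=k,fy=k,interpolation=cv2.INTER_CUBIC)
cv2.imwrite("pics/close.png",o)
E
```

```text
red head [289 157  11  21 208] [294. 167.]
31.07 [416.   12.2 334.3] [ 0.3 -0.2 -0.3] 0.1
top red [375 239  12  13 118] [380.2 245.1]
```

View pics/close.png

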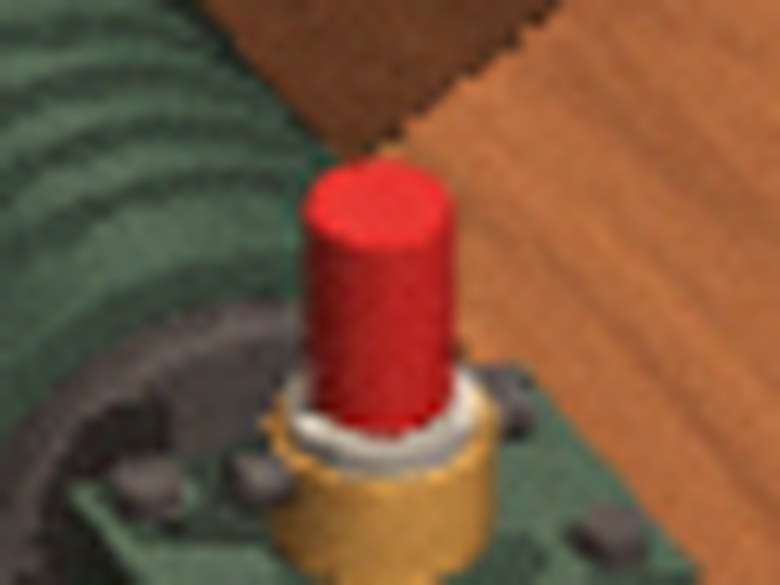

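View pics/full.png

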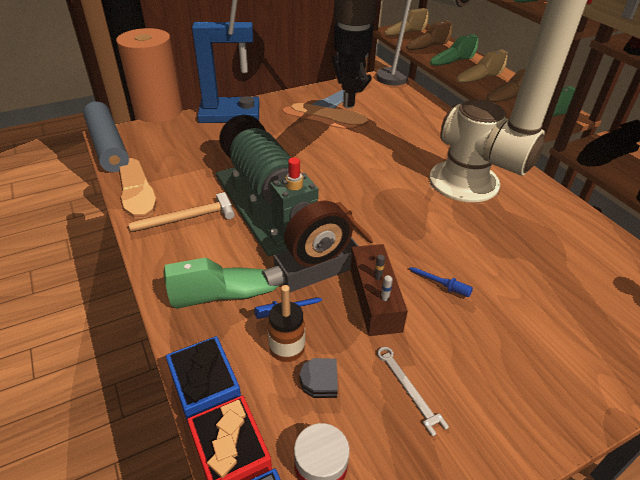

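View pics/t26.png

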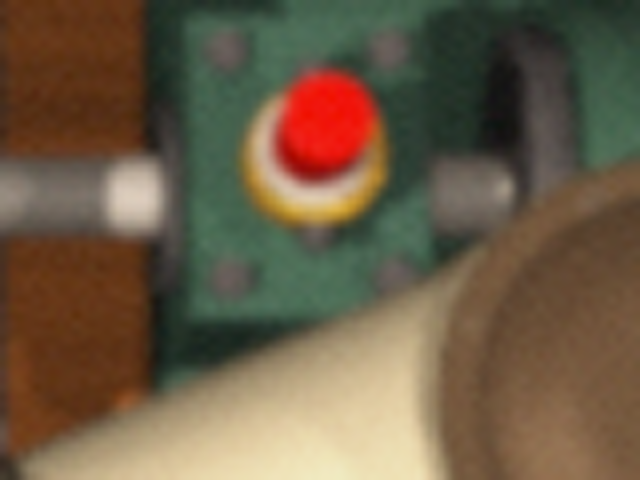

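```bash
python3 - <<'E'
from h import *
s=cv2.imread("pics/full.png"); t=cv2.imread("pics/t26.png")
th=np.linspace(0,2*np.pi,90);c=np.c_[np.cos(th),np.sin(th),0*th]
def dr(o,n,x0,y0,k,B,h):
    for r,z,col in((20,0,(255,255,0)),(17,h,(0,255,0)),(17,h+5,(0,255,0)),(13,h+5,(255,0,255)),(13,h+47,(255,0,255))):
        q=((proj(n,np.array(B)+r*c+[0,0,z])-[x0,y0]+.5)*k).astype(int);cv2.polylines(o,[q.reshape(-1,1,2)],True,col,1)
k=8
outs=[]
for h in(0,3):
    o=cv2.resize(s[145:200,270:320],None,fx=k,fy=k,interpolation=cv2.INTER_CUBIC)
    dr(o,"scene",270,145,k,(547.3,10.9,188.7),h);outs.append(o)
cv2.imwrite("pics/ovs.png",np.hstack(outs))
o=t.copy();dr(o,"top",340,230,8,(546.3,11.3,188.7),0);cv2.imwrite("pics/ovt.png",o)
E
```

View pics/ovs.png

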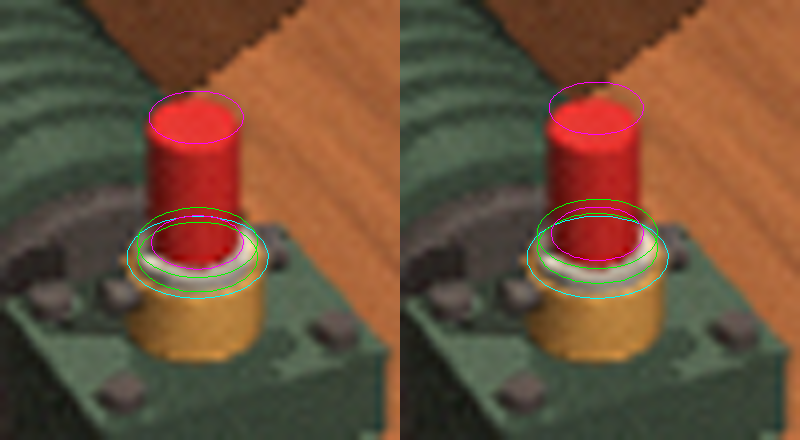

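View pics/ovt.png

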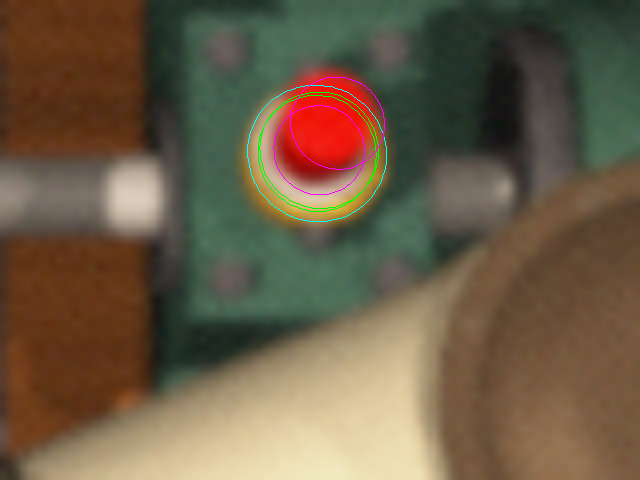

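The home-position overlay fits: with the collar on the rim, the head and collar match in both views. The punches, jar, last, hammer, spanner and heels are where they were, and the arm is clear. I'll hand in.

```bash
python3 - <<'E'
from h import *
s=arm.read_state();print(s["clock"],np.round(s["joint_vel"],3),np.round(s["contact_force"],1))
print(arm.job_done())
E
```

```text
31.175 [-0.006  0.016  0.004  0.001 -0.002 -0.002] [-0.1 -0.2 -0.1]
the job is handed in; nothing more can be done
None
```

The spindle is locked. The red-headed pin is fully home in the brass bush, everything is let go, and I handed the job in at about 31 s.

**What I did:** I took the pin from the tool block and stood it in the bush with its nose on the spindle. Two pinch-and-carry strokes turned the wheel roughly 170°, and the pin dropped to the catch. I then pushed the head down with shut fingers until it stopped, and moved the arm clear.

**Last checks:**
- **Pin home:** The push stalled at 25 N with the head's top at about 234 mm, against 235.7 mm worked out from the camera fit. That push was above the 18 N you gave as the upper end.
- **Camera overlay:** The scene view fits the collar on the rim better than 3 mm above it. In both views the head and collar are within about 1–2 pixels, roughly 2–4 mm, so the cameras alone don't prove the 3 mm limit.
- **Other things:** By eye in the final picture, the punches, jar, last, hammer, spanner and heels had not moved.
- **Look-alikes:** The loose blue and brown look-alike pins fell over early in the run, before the gripper came down among them. They were left lying on the bench.

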